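# Turn over a soldering nest and lock it in its quick-change fixture

### The arm

A 6-joint arm with a two-finger parallel gripper is mounted at the origin on a cart in front of the work surface, level with it; the furniture and walls round the work are solid. World frame = base frame: x ahead of the robot, y to its left, z up, the work surface at z = 0. Lengths are in m, angles in rad, forces in N, time in s.
With the tool pointing down it reaches from about 0.25 to 0.775 m from the base axis. Payload 4 kg.
Tool frame: the origin (TCP) lies midway between the tips of the shut fingers; the grasp point (between the pads) lies 19 mm behind it (bot.hold_point_z is the distance from the TCP to the grasp point, in m); z points along the fingers, y is the line along which they close (so a half turn about z gives the same grasp; the last joint's range is limited). The gripper opens to 94 mm and grips with 3 to 60 N. Pads are 16 mm wide; open, the fingers measure 119 mm over their backs; the gripper's body (75 mm by 177 mm) begins 78 mm behind the grasp point.
Start: joints at [1.087, 0.087, 1.371, -0, 1.684, -0.103], TCP at [0.204, 0.511, 0.206] pointing down, gripper open.
Joint ranges: [-3.1, 3.1], [-0.76, 2.03], [0.27, 2.55], [-1.08, 4.22], [0.17, 2.65], [-2.57, 2.57]. Speed limits (rad/s): [2.79, 2.79, 3.14, 3.14, 3.14, 3.14].

### API

Orientations are given as a unit quaternion [x, y, z, w].
In Python, from bench import bot gives the robot as it stands.
- The arm moves only by the shell command python3 nudge.py 'ROWS'. ROWS is a JSON list of rows, 1 to 10 of them, each of 5 numbers: dx, dy, dz in m, then a turn about the tool's z in rad, then the opening from 0.0 (shut) to 1.0 (fully open); each row shifts and turns the commanded pose from where the row before left it, along the tool's axes as they then stand; what a row does not reach is not made up. A row lasts 1/10 s, in which the tool goes at most 0.05 m and 0.15 rad, less where a joint would pass 70% of its speed; a pose out of reach is approached as far as the arm can. The fingers move at their own pace and stop on an object; the grip force is fixed at half the most. Time passes only in rows, so rows that do not move let the fingers close. It prints the time, the measured TCP pose, the force, the opening and the grip force at its end.
- bot.get_obs(): the state, without advancing time (a new reading comes with each control period).
- bot.capture(name): name is "scene" or "side" or "wrist"; returns the picture (400x640x3 uint8, red, green, blue); there is no depth.
- bot.get_calibration(name): a dict with "fovy" (degrees; the focal length in pixels is half the picture's height over the tangent of half this angle, whatever the lens; pixels are square), "cx", "cy" (the principal point, pixels), "world_from_camera" (4x4, takes a point from camera to world coordinates). Camera axes: x right, y down, z forward; pixel columns grow to the right and rows downward; lengths in m; the calibration is good to about 2 mm. A picture is of the moment at which its call begins: read the wrist's pose just before it. get_calibration takes no time and is no camera call; for the wrist camera it gives the pose at the moment of the call.
- bot.sign_off(): hands the job in; it is judged then, once.
The state is a dict: "time_s": time; "joint_positions": joint angles; "dq": joint speeds; "effort": joint torques, N m; "ee_pos": TCP position; "tcp_rot": TCP orientation; "force": force on the tool from outside, world axes, zero at the start; "torque": the same for the moment, N m; "finger_gap": opening from 0.0 (shut) to 1.0 (fully open); "grip_force": force on a finger pad.
Only numpy, scipy, OpenCV 4.12 (cv2) and the standard library are available. Lean on these libraries where they do the work, as an engineer would, in place of code of your own. Each camera call takes 0.05 s, during which the arm holds its last target. There are 200 camera calls.

### The job

The aluminium soldering nest lies upside down on the bench: its board pocket is underneath and its rail groove on top. Turn it over so that the pocket faces up, set its groove on the fixture's rail and slide it in until the ball of its stud is inside the cam lock, then turn the cam's knob clockwise until the nest is drawn tight against the fixture's stop faces. Let go and leave the other things on the bench where they are.

Things in the scene. Friction and masses are not known exactly. Their poses are not given: they have to be found in the camera images.
- nest: Aluminium block 100 mm long (its x), 60 wide (y: grip this), 40 thick (z), 0.4 kg. Origin: centre of the pocket face; +z runs from there to the grooved face, so +z is up while it lies upside down and must end pointing down. Pocket 76x42 mm, 7 deep, closed all round. At the start the stud (+x end) points to the robot's right within 0.4 rad. It stands steadily on its flat -x end.
- groove (a point): On the nest, axes as the nest's: centre of the grooved face, 40 mm from the pocket face. The groove is 13 mm wide (19 mm at its mouth, 3 mm lead-in chamfers), 11 mm deep and runs the whole length along the nest's x in the middle of this face.
- ball (a point): On the nest, axes as the nest's: centre of the ball of the pull stud on its +x end, at x = 67, y = 0, z = 25 mm of the nest. Ball 13 mm across, its centre 17 mm beyond the end face; neck 4.5 mm thick. Ball and rail are greased and slide easily.
- fixture: Base fixed to the bench: steel plate 185 (x) x 76 (y) x 12 mm; origin: centre of its underside. +x runs along the rail towards the cam lock, roughly to the robot's left (within 0.3 rad). Rail: round-topped key 10 mm wide along y = 0, x = -86 to 18 mm, 9 mm above the plate. Head block 68 mm wide with the cam: x = 42.5 to 92.5 mm, top z = 36 mm; its front faces at x = 42.5 mm are the stop.
- seat (a point): On the fixture, axes as the fixture's, at x = -7.5, y = 0, z = 52 mm: where the nest's origin is when the nest is seated and tight, nest x along fixture +x. The cam's disc covers the ball's place from above, so lower the nest on the rail 28 to 35 mm short of this (towards -x), then slide it in.
- cam_grip (a point): Centre of the cam's black bar knob, on the cam's upright axis (fixture x = 65.5, y = 0), 68 mm above the bench. The bar is 62 mm long, 13 wide, 24 high (z = 56 to 80 mm) on a narrower hub; below it a disc 44 mm across (z = 36 to 40 mm). The point turns with the cam: x axis along the fixture's +x at cam 0; the bar lies 0.65 rad counter-clockwise of it, seen from above.
- cam (a joint): Turn of the cam in rad, clockwise from above positive. 0 to 0.15 at the start: its mouth, at the ball's height (27 mm above the bench), is open towards the rail and admits the ball. From about 0.5 it closes in front of the ball and draws the nest the last few mm (up to 4); with the nest at the stop it comes tight at about 1.35 to 1.45. End stop 1.6. Friction 0.12 N m; stays where it is left.
- driver_red: Bystander: screwdriver with a red handle, 165 mm long, lying behind the work; leave it. Above and behind it an overhead shelf's front edge runs across at x = 0.69 m, 0.46 m above the bench: keep the wrist clear of it.
- glue_tube: Bystander: a 154 mm tube of glue lying to the right; leave it.
- screw_case: Bystander: flat closed compartment case 185 x 114 x 27 mm at the far left; leave it.

How it is judged:
On the way, in this order (a step that is already met when the one before it is completed fails the run):
1. the nest has been turned over: pocket face up (angle between nest's own z axis and vertical above 2.95 rad), for 0.2 s.
2. the nest lies pocket up on the rail with the ball in the mouth of the still open cam (angle between nest's own z axis and vertical above 3.05 rad and x of nest in the frame of seat above -0.008 m and z of nest in the frame of seat between -0.003 and 0.003 m and value of joint cam below 0.5 rad), for 0.1 s.
At the end, for the whole second after the job is handed in: The nest lies pocket up on the rail (tilt within 0.06 rad, in line with the rail within 0.05 rad), its origin within 3 mm of the seat and its end face within 2 mm of the stop faces, held by the cam turned to at least 1.2 rad, and at rest (angle between nest's own z axis and vertical above 3.08 rad and distance between nest and seat below 0.003 m and angle between the x axis of nest and the x axis of fixture, either way round below 0.05 rad and x of ball in the frame of fixture above 0.0575 m and value of joint cam above 1.2 rad and linear speed of nest below 0.01 m/s); the robot touches nothing.
It fails at once if a bystander is pushed more than 30 mm (distance of any of driver_red, glue_tube, screw_case from where it was at the start of the episode above 0.03 m).
It also fails if it takes over 72 s, if anything falls off the work surface, if the arm or the gripper's body presses on something with over 40 N, if the wrist force passes 120 N, or if a joint passes its speed limit or range.

## Working session

There is one attempt and no reset: what is moved stays moved. The work goes in short steps, Python scripts to look and compute and a shell command to move; the robot and the scene stay as the last step left them, time stands still between calls to the robot, and variables do not carry over. Pictures are saved under pics/ and viewed, at most 10 in all, crops included, and the job is handed in when it is done.

```bash
ls; mkdir -p pics; python3 - <<'E'
from bench import bot
import cv2
for n in ("scene","side"):
    im=bot.capture(n); cv2.imwrite(f"pics/{n}0.png",im[:,:,::-1]); c=bot.get_calibration(n); print(n,c)
print(bot.get_obs(), bot.hold_point_z)
E
```

```text
bench.py
nudge.py
pics
scene {'fovy': 48.780237382837704, 'cx': 320.0061231286877, 'cy': 204.61887413439544, 'world_from_camera': array([[ 0.88047549, -0.25737604,  0.39814632,  0.13343163],
       [-0.47341276, -0.43238236,  0.76741505, -0.82285816],
       [-0.0253628 , -0.86417768, -0.50254717,  0.60214112],
       [ 0.        ,  0.        ,  0.        ,  1.        ]])}
side {'fovy': 57.88572416776608, 'cx': 318.29166373101805, 'cy': 206.0113747592667, 'world_from_camera': array([[ 0.87731944, -0.27305687,  0.39465244,  0.20901668],
       [-0.47990509, -0.50141731,  0.71991096, -0.6386353 ],
       [ 0.00130893, -0.82098759, -0.57094453,  0.5591561 ],
       [ 0.        ,  0.        ,  0.        ,  1.        ]])}
{'time_s': 0.1, 'joint_positions': array([ 1.08690253e+00,  8.78785760e-02,  1.37203837e+00, -1.91248110e-05,
        1.68354425e+00, -1.03104013e-01]), 'dq': array([ 0.00124712, -0.00081302, -0.00223769, -0.00073447, -0.00080232,
        0.0003781 ]), 'effort': array([ 1.99478251e-03, -3.41252625e+01, -3.03302693e+01,  7.19877868e-02,
        3.04335065e-02, -1.01553749e-04]), 'ee_pos': array([0.2042102 , 0.51019598, 0.20445541]), 'tcp_rot': array([ 1.89247633e-01,  9.81928949e-01, -8.97066648e-04, -2.61190800e-04]), 'force': array([ 0.07804391, -0.07709715,  0.18215052]), 'torque': array([ 0.01909907, -0.01510201,  0.02774438]), 'grip_force': 0.0, 'finger_gap': 1.002770654373751} 0.0188
```

View pics/scene0.png

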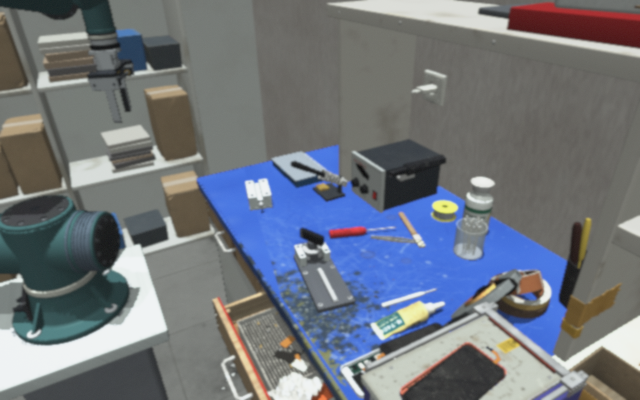

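View pics/side0.png

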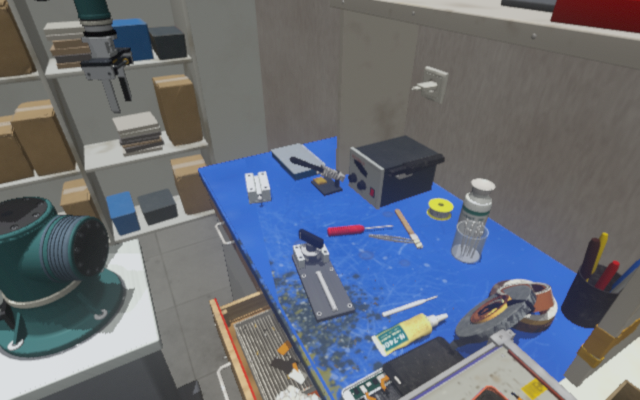

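The nest is at about side (258,185), with its white groove side up. The fixture is at about side (320,280), with its knob at (311,238). I'll locate both roughly, then use the wrist camera.

```bash
cat > h.py <<'E'
from bench import bot
import numpy as np, cv2
from scipy.spatial.transform import Rotation as R
def ray(c,uv):
    f=200/np.tan(np.radians(c["fovy"]/2)); T=np.array(c["world_from_camera"])
    d=np.array([(uv[0]-c["cx"])/f,(uv[1]-c["cy"])/f,1.0])
    return T[:3,3],T[:3,:3]@d
def onplane(c,uv,z):
    o,d=ray(c,uv); return o+d*(z-o[2])/d[2]
def proj(c,p):
    f=200/np.tan(np.radians(c["fovy"]/2)); T=np.linalg.inv(c["world_from_camera"]); q=T[:3,:3]@np.array(p)+T[:3,3]
    return np.array([c["cx"]+f*q[0]/q[2],c["cy"]+f*q[1]/q[2]])
def st():
    o=bot.get_obs(); r=R.from_quat(o["tcp_rot"]).as_matrix()
    print("t",round(o["time_s"],2),"p",o["ee_pos"].round(4),"toolx",r[:,0].round(3),"tooly",r[:,1].round(3),"z",r[:,2].round(3),"F",o["force"].round(1),"gap",round(o["finger_gap"],3),"q",o["joint_positions"].round(2))
    return o,r
def totool(d):  # world displacement -> tool axes
    _,r=st(); return r.T@np.array(d)
E
python3 - <<'E'
from h import *
c=bot.get_calibration("side")
for uv,z in [((258,182),.04),((259,204),.025),((311,238),.08),((292,258),.012),((318,318),.012),((354,305),.012),((330,232),.0)]: print(uv,onplane(c,uv,z).round(3))
o,r=st(); cw=bot.get_calibration("wrist"); print(cw)
E
```

```text
(258, 182) [0.477 0.199 0.04 ]
(259, 204) [0.447 0.117 0.025]
(311, 238) [ 0.472 -0.128  0.08 ]
(292, 258) [ 0.441 -0.097  0.012]
(318, 318) [ 0.414 -0.264  0.012]
(354, 305) [ 0.489 -0.27   0.012]
(330, 232) [ 0.567 -0.045  0.   ]
t 0.1 p [0.2042 0.5102 0.2045] toolx [-0.928  0.372  0.   ] tooly [ 0.372  0.928 -0.002] z [-0.001 -0.002 -1.   ] F [ 0.1 -0.1  0.2] gap 1.003 q [ 1.09  0.09  1.37 -0.    1.68 -0.1 ]
{'fovy': 62.97690213732613, 'cx': 321.82753422319587, 'cy': 199.20426590610893, 'world_from_camera': array([[ 0.3706973 ,  0.89881093,  0.23392827,  0.13550642],
       [ 0.92874955, -0.35798773, -0.09627596,  0.5375043 ],
       [-0.00279044,  0.25295001, -0.96747533,  0.38405877],
       [ 0.        ,  0.        ,  0.        ,  1.        ]])}
```

```bash
python3 nudge.py '[[0,0,0,0.149,1],[0,0,0,0.149,1],[0,0,0,0.149,1],[0,0,0,0.149,1],[0,0,0,0.149,1],[0,0,0,0.149,1],[0,0,0,0.149,1],[0,0,0,0.149,1],[0,0,0,0,1]]'; python3 nudge.py '[[-0.04,0.034,0,0,1],[-0.04,0.034,0,0,1],[-0.04,0.034,0,0,1],[-0.04,0.034,0,0,1],[-0.04,0.034,0,0,1],[-0.04,0.034,0,0,1],[-0.04,0.034,0,0,1],[-0.04,0.034,0,0,1],[0,0,0,0,1],[0,0,0,0,1]]'; python3 - <<'E'
from h import *
st(); c=bot.get_calibration("wrist"); im=bot.capture("wrist"); cv2.imwrite("pics/w1.png",im[:,:,::-1]); print(proj(c,(.477,.19,.04)))
np.save("w1.npy",c,allow_pickle=True)
E
```

```text
time_s: 1.0
ee_pos: [0.2043, 0.5103, 0.2049]
tcp_rot: [0.708, 0.707, -0.001, 0.0]
force: [-0.6, -0.5, -0.2]
finger_gap: 0.999
grip_force: 0.0
time_s: 2.0
ee_pos: [0.4631, 0.2045, 0.205]
tcp_rot: [0.708, 0.706, -0.0, -0.001]
force: [-0.1, 0.7, 0.0]
finger_gap: 1.001
grip_force: 0.0
t 2.0 p [0.4631 0.2045 0.205 ] toolx [0.002 1.    0.   ] tooly [ 1.    -0.002 -0.001] z [-0.001  0.    -1.   ] F [-0.1  0.7  0. ] gap 1.001 q [ 0.3  -0.01  1.47  0.    1.68  0.31]
[335.57935967 196.62823158]
```

View pics/w1.png

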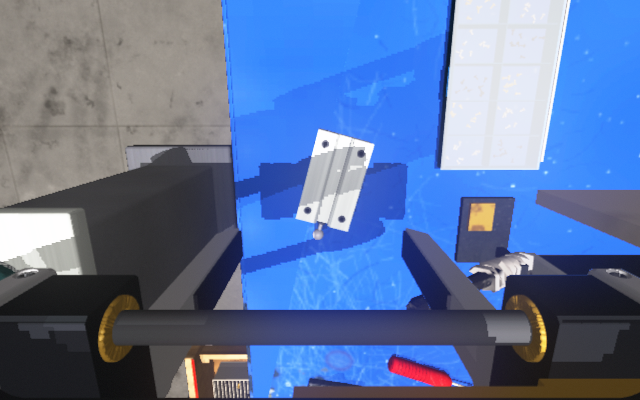

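The nest's top face has corners near (320,129), (375,143), (347,232) and (296,219), and its stud is at (318,234). A soldering-iron stand is at about (490,240).

```bash
cat >> h.py <<'E'
def tri(c1,u1,c2,u2):
    o1,d1=ray(c1,u1);o2,d2=ray(c2,u2); d1/=np.linalg.norm(d1);d2/=np.linalg.norm(d2)
    s=np.linalg.lstsq(np.c_[d1,-d2],o2-o1,rcond=None)[0]; a=o1+s[0]*d1;b=o2+s[1]*d2; return (a+b)/2,np.linalg.norm(a-b)
E
python3 - <<'E'
from h import *
c=np.load("w1.npy",allow_pickle=True).item()
im=cv2.imread("pics/w1.png")[115:250,280:395]
hsv=cv2.cvtColor(im,cv2.COLOR_BGR2HSV); m=((hsv[...,1]<70)&(hsv[...,2]>110)).astype(np.uint8)*255
m=cv2.morphologyEx(m,cv2.MORPH_CLOSE,np.ones((9,9)));m=cv2.morphologyEx(m,cv2.MORPH_OPEN,np.ones((15,15)))
k=max(cv2.findContours(m,0,2)[0],key=cv2.contourArea); print(cv2.minAreaRect(k))
b=cv2.boxPoints(cv2.minAreaRect(k))+[280,115]; P=np.array([onplane(c,u,.04) for u in b]); print(b.round(1),P.round(4),P.mean(0).round(4),np.linalg.norm(np.diff(P,axis=0),axis=1))
print("hand",np.array([onplane(c,u,.04) for u in [(320,129),(375,143),(347,232),(296,219)]]).round(4))
print("ball",onplane(c,(318,234),.025).round(4))
print("stand",onplane(c,(460,200),.0),onplane(c,(480,272),.07),onplane(c,(530,256),.07),onplane(c,(408,303),.1))
s=bot.get_calibration("side"); print(proj(s,(.56,.1,.1)))
# iron handle left end & shared points
print(tri(s,(291,160),c,(408,303)),tri(s,(337,172),c,(530,256)))
E
```

```text
((53.599586486816406, 67.12655639648438), (57.394351959228516, 96.81673431396484), 14.931416511535645)
[[293.4 221.5]
 [318.3 128. ]
 [373.8 142.7]
 [348.9 236.3]] [[0.4304 0.1615 0.04  ]
 [0.4585 0.2631 0.04  ]
 [0.5163 0.248  0.04  ]
 [0.4924 0.144  0.04  ]] [0.4744 0.2041 0.04  ] [0.10547494 0.05974964 0.10674888]
hand [[0.4602 0.2621 0.04  ]
 [0.5176 0.2477 0.04  ]
 [0.4902 0.1491 0.04  ]
 [0.4333 0.1644 0.04  ]]
ball [0.4574 0.141  0.025 ]
stand [0.63004259 0.17548182 0.        ] [0.62913951 0.11537347 0.07      ] [0.67891375 0.13369513 0.07      ] [0.54675953 0.09738696 0.1       ]
[300.00298703 171.39713236]
(array([0.54052404, 0.11510373, 0.12955605]), np.float64(0.004793487863890962)) (array([0.68986962, 0.1257619 , 0.05150248]), np.float64(0.002865723482610924))
```

```bash
python3 nudge.py '[[0.001,0.012,0.03,0,1],[0,0,0.03,0.134,1],[0,0,0.04,0.134,1],[0,0,0.04,0,1],[0,0,0.03,0,1],[0,0,0.02,0,1],[0,0,0.01,0,1],[0,0,0,0,1],[0,0,0,0,1]]'; python3 nudge.py '[[0,0,0,0,0.5],[0,0,0,0,0.5],[0,0,0,0,0.5],[0,0,0,0,0.5],[0,0,0,0,0.5],[0,0,0,0,0.5],[0,0,0,0,0.5],[0,0,0,0,0.5]]'; python3 - <<'E'
from h import *
st(); s=bot.get_calibration("side"); print([onplane(s,u,0).round(3) for u in [(202,168),(337,137),(220,215),(270,330)]])
E
```

```text
time_s: 2.95
ee_pos: [0.4753, 0.2073, 0.0067]
tcp_rot: [0.795, 0.606, 0.001, 0.0]
force: [0.3, -0.1, 0.4]
finger_gap: 0.997
grip_force: 0.0
time_s: 3.75
ee_pos: [0.4751, 0.2063, 0.0058]
tcp_rot: [0.796, 0.605, 0.0, 0.0]
force: [-0.6, -0.5, 2.3]
finger_gap: 0.633
grip_force: 30.0
t 3.75 p [0.4751 0.2063 0.0058] toolx [0.267 0.964 0.   ] tooly [ 0.964 -0.267  0.   ] z [ 0.001  0.    -1.   ] F [-0.6 -0.5  2.3] gap 0.633 q [ 0.3   0.15  1.72 -0.    1.28  0.57]
[array([0.372, 0.43 , 0.   ]), array([0.873, 0.429, 0.   ]), array([0.35 , 0.153, 0.   ]), array([ 0.33 , -0.237,  0.   ])]
```

```bash
python3 nudge.py '[[0,0,-0.01,0,0.5],[0,0,-0.015,0,0.5],[0,0,0,-0.134,0.5],[0,0,0,-0.134,0.5],[0.015,-0.012,0,0,0.5],[0.015,-0.013,0,0,0.5],[0,0,0.012,0,0.5],[0,0,0.009,0,0.5],[0,0,0.004,0,0.5],[0,0,0,0,0.5]]'; python3 nudge.py '[[0,0,0,0,1],[0,0,0,0,1],[0,0,0,0,1],[0,0,0,0,1],[0,0,0,0,1],[0,0,-0.03,0,1],[0,0,-0.04,0,1],[0,0,-0.03,0,1],[0,0,-0.03,0,1],[0,0,0,0,1]]'; python3 - <<'E'
from h import *
st(); c=bot.get_calibration("wrist"); im=bot.capture("wrist"); cv2.imwrite("pics/w2.png",im[:,:,::-1]); print(proj(c,(.45,.236,.04)))
np.save("w2.npy",c,allow_pickle=True)
E
```

```text
time_s: 4.75
ee_pos: [0.4492, 0.2358, 0.0057]
tcp_rot: [0.708, 0.706, -0.001, -0.001]
force: [-5.1, 0.1, 3.2]
finger_gap: 0.638
grip_force: 30.0
time_s: 5.75
ee_pos: [0.4529, 0.2375, 0.1409]
tcp_rot: [0.708, 0.706, 0.005, 0.002]
force: [-0.1, 0.3, 0.5]
finger_gap: 1.001
grip_force: 0.0
t 5.75 p [0.4529 0.2375 0.1409] toolx [0.002 1.    0.004] tooly [ 1.    -0.002  0.01 ] z [ 0.01   0.004 -1.   ] F [-0.1  0.3  0.5] gap 1.001 q [0.37 0.02 1.57 0.   1.54 0.37]
[318.2101177  200.80447332]
```

View pics/w2.png

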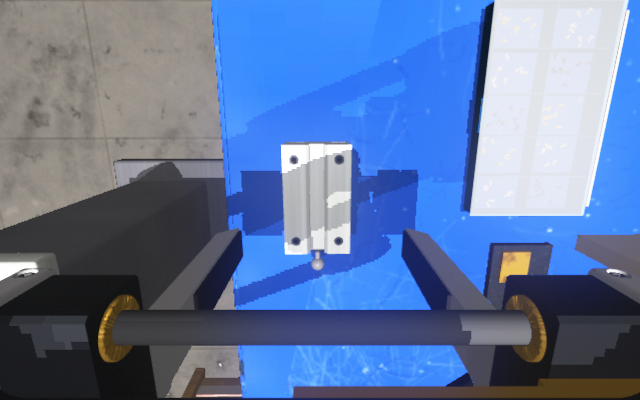

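The nest is now straight, at about (0.45, 0.2375). Its top spans columns 281–352 and rows 145–252, and the stud is at (317,264). Next I grip near the stud end and lift so it swings.

```bash
python3 nudge.py '[[-0.02,-0.001,0.02,0,1],[-0.018,-0.001,0.03,0,1],[0,0,0.03,0,1],[0,0,0.03,0,1],[0,0,0.015,0,1],[0,0,0.006,0,1],[0,0,0,0,1],[0,0,0,0,0.5],[0,0,0,0,0.5],[0,0,0,0,0.5]]'; python3 nudge.py '[[0,0,0,0,0.5],[0,0,0,0,0.5],[0,0,0,0,0.5],[0,0,-0.015,0,0.5],[0.003,0,-0.015,0,0.5],[0.008,0,-0.015,0,0.5],[0.01,0,-0.01,0,0.5],[0,0,0,0,0.5],[0,0,0,0,0.5]]'; python3 - <<'E'
from h import *
st(); 
im=bot.capture("side"); a=im[120:260,180:360]; w=bot.capture("wrist")
v=np.vstack([cv2.resize(a,(640,498))[:300] ,w[100:400]]); cv2.imwrite("pics/w3.png",v[:,:,::-1])
E
```

```text
time_s: 6.8
ee_pos: [0.4484, 0.1986, 0.0051]
tcp_rot: [0.708, 0.706, 0.001, 0.0]
force: [-0.5, -0.3, 0.1]
finger_gap: 0.781
grip_force: 0.0
time_s: 7.7
ee_pos: [0.4473, 0.2193, 0.0587]
tcp_rot: [0.707, 0.707, -0.001, -0.0]
force: [-0.6, 0.9, -4.0]
finger_gap: 0.636
grip_force: 30.0
t 7.7 p [0.4473 0.2193 0.0587] toolx [ 0.001  1.    -0.001] tooly [ 1.    -0.001 -0.001] z [-0.001 -0.001 -1.   ] F [-0.6  0.9 -4. ] gap 0.636 q [ 0.34  0.05  1.71 -0.    1.39  0.34]
```

View pics/w3.png

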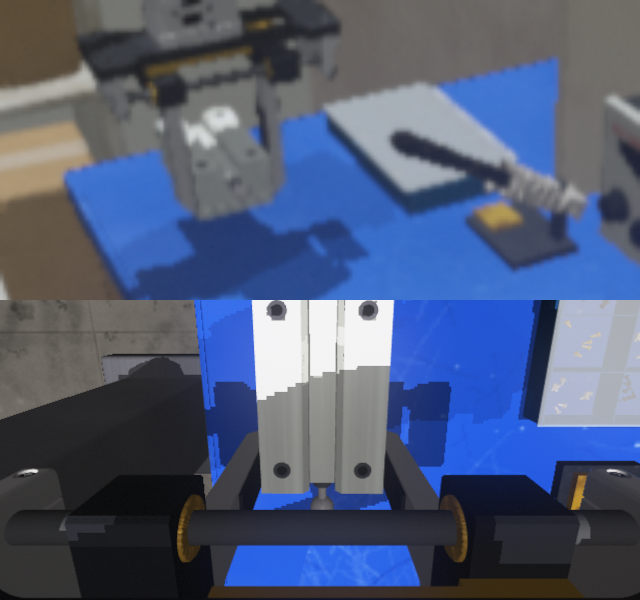

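The wrist load is the full 4 N and the nest hangs level, so the pads hold it too firmly for it to swing. I'll set it down and grip the stud's ball instead. The ball is a slippery pivot, so the nest should tip about its -x edge when lifted.

```bash
python3 nudge.py '[[0,0,0.02,0,0.5],[0,0,0.02,0,0.5],[0,0,0.008,0,0.5],[0,0,0.004,0,0.5],[0,0,0.001,0,0.5],[0,0,0,0,0.5],[0,0,0,0,1],[0,0,0,0,1],[0,0,0,0,1],[0,0,0,0,1]]'; python3 nudge.py '[[0,0,0,0,1],[0,0,-0.03,0,1],[0,0,-0.04,0,1],[0,0,-0.03,0,1],[0,0,-0.03,0,1],[0,0,0,0,1],[0,0,0,0,1]]'; python3 - <<'E'
from h import *
st(); c=bot.get_calibration("wrist"); im=bot.capture("wrist"); cv2.imwrite("pics/w4.png",im[:,:,::-1])
g=im[:,240:400]; h=cv2.cvtColor(g,cv2.COLOR_RGB2HSV); m=((h[...,1]<80)&(h[...,2]>70)).astype(np.uint8)
r=m[100:300].sum(1); print(list(zip(range(100,300,4),r[::4])))
for v in (150,200,230): 
    u=np.where(m[v])[0]+240; print(v,u.min(),u.max(),onplane(c,(u.min(),v),.04).round(4),onplane(c,(u.max(),v),.04).round(4))
for v in range(240,320,10): print(v,onplane(c,(318,v),.04)[1].round(4),onplane(c,(318,v),.025).round(4))
E
```

```text
time_s: 8.8
ee_pos: [0.4485, 0.2196, 0.0073]
tcp_rot: [0.708, 0.706, 0.001, 0.0]
force: [-0.8, -0.6, -0.9]
finger_gap: 0.944
grip_force: 0.0
time_s: 9.5
ee_pos: [0.4481, 0.2194, 0.1367]
tcp_rot: [0.708, 0.706, 0.001, 0.0]
force: [0.2, 0.2, -0.3]
finger_gap: 0.999
grip_force: 0.0
t 9.5 p [0.4481 0.2194 0.1367] toolx [0.002 1.    0.   ] tooly [ 1.    -0.002  0.001] z [ 0.001  0.    -1.   ] F [ 0.2  0.2 -0.3] gap 0.999 q [ 0.34 -0.    1.6   0.    1.54  0.34]
[(100, np.uint64(75)), (104, np.uint64(75)), (108, np.uint64(75)), (112, np.uint64(74)), (116, np.uint64(74)), (120, np.uint64(74)), (124, np.uint64(74)), (128, np.uint64(74)), (132, np.uint64(74)), (136, np.uint64(73)), (140, np.uint64(73)), (144, np.uint64(72)), (148, np.uint64(72)), (152, np.uint64(72)), (156, np.uint64(72)), (160, np.uint64(72)), (164, np.uint64(72)), (168, np.uint64(71)), (172, np.uint64(70)), (176, np.uint64(70)), (180, np.uint64(70)), (184, np.uint64(70)), (188, np.uint64(70)), (192, np.uint64(70)), (196, np.uint64(69)), (200, np.uint64(65)), (204, np.uint64(69)), (208, np.uint64(69)), (212, np.uint64(59)), (
[... 185 characters left out ...]
0)), (252, np.uint64(0)), (256, np.uint64(0)), (260, np.uint64(0)), (264, np.uint64(0)), (268, np.uint64(0)), (272, np.uint64(0)), (276, np.uint64(0)), (280, np.uint64(0)), (284, np.uint64(0)), (288, np.uint64(0)), (292, np.uint64(0)), (296, np.uint64(0))]
150 287 358 [0.4183 0.263  0.04  ] [0.4781 0.2629 0.04  ]
200 288 356 [0.4179 0.2194 0.04  ] [0.4775 0.2193 0.04  ]
230 317 327 [0.4432 0.1915 0.04  ] [0.4522 0.1915 0.04  ]
240 0.1819 [0.4439 0.1759 0.025 ]
250 0.1722 [0.4438 0.1656 0.025 ]
260 0.1622 [0.4438 0.1552 0.025 ]
270 0.1521 [0.4437 0.1445 0.025 ]
280 0.1419 [0.4437 0.1337 0.025 ]
290 0.1314 [0.4436 0.1227 0.025 ]
300 0.1208 [0.4436 0.1115 0.025 ]
310 0.11 [0.4436 0.1001 0.025 ]
```

```bash
python3 nudge.py '[[-0.015,0,0.03,0,1],[-0.015,0,0.04,0,0.6],[0,0,0.03,0,0.5],[0,0,0.015,0,0.4],[0,0,0.0065,0,0.4],[0,0,0,0,0],[0,0,0,0,0],[0,0,0,0,0],[0,0,0,0,0],[0,0,0,0,0]]'; python3 nudge.py '[[0,0,0,0,0],[0.002,0,-0.010,0,0],[0.004,0,-0.010,0,0],[0.0045,0,-0.0095,0,0],[0.005,0,-0.009,0,0],[0.006,0,-0.0086,0,0],[0.006,0,-0.008,0,0],[0,0,0,0,0],[0,0,0,0,0]]'; python3 - <<'E'
from h import *
st(); 
im=bot.capture("side"); a=im[120:260,180:360]; w=bot.capture("wrist")
v=np.vstack([cv2.resize(a,(640,498))[:300] ,w[100:400]]); cv2.imwrite("pics/w5.png",v[:,:,::-1])
E
```

```text
time_s: 10.55
ee_pos: [0.4484, 0.1896, 0.0158]
tcp_rot: [0.708, 0.706, 0.001, 0.0]
force: [0.0, 0.1, -0.2]
finger_gap: 0.277
grip_force: 0.0
time_s: 11.45
ee_pos: [0.4481, 0.2171, 0.0703]
tcp_rot: [0.708, 0.707, 0.0, 0.0]
force: [0.5, -2.0, 0.0]
finger_gap: 0.114
grip_force: 30.0
t 11.45 p [0.4481 0.2171 0.0703] toolx [0.001 1.    0.   ] tooly [ 1.    -0.001  0.001] z [ 0.001  0.    -1.   ] F [ 0.5 -2.   0. ] gap 0.114 q [ 0.34  0.04  1.69 -0.    1.41  0.34]
```

View pics/w5.png

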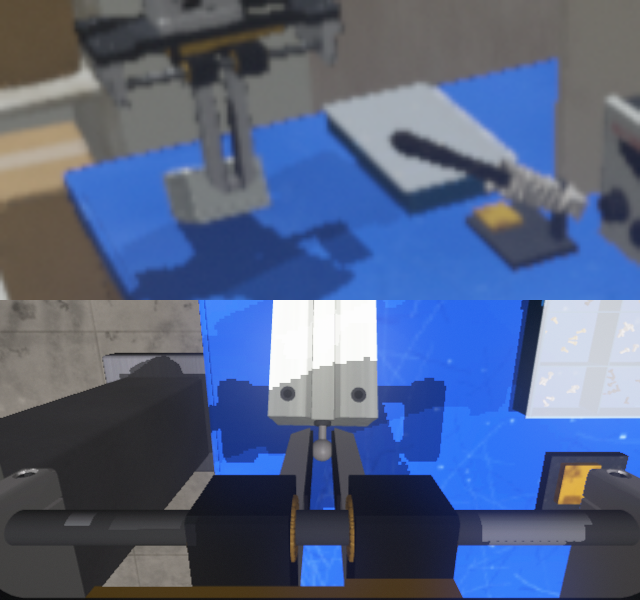

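The stud is up and the end is tilted about 30°, with the ball visible between the fingers at (322,450). I'll continue the arc.

```bash
python3 nudge.py '[[0.011,0,-0.0107,0,0],[0.0127,0,-0.0095,0,0],[0.0135,0,-0.0078,0,0],[0.0147,0,-0.0056,0,0],[0.0152,0,-0.0037,0,0],[0.0155,0,-0.002,0,0],[0,0,0,0,0],[0,0,0,0,0]]'; python3 - <<'E'
from h import *
st(); 
im=bot.capture("side"); a=im[120:260,180:360]; w=bot.capture("wrist")
v=np.vstack([cv2.resize(a,(640,498))[:300] ,w[100:400]]); cv2.imwrite("pics/w6.png",v[:,:,::-1])
E
```

```text
time_s: 12.35
ee_pos: [0.4475, 0.3001, 0.1085]
tcp_rot: [0.707, 0.707, -0.001, -0.0]
force: [-0.2, 0.2, -0.8]
finger_gap: 0.007
grip_force: 0.0
t 12.35 p [0.4475 0.3001 0.1085] toolx [ 0.001  1.    -0.001] tooly [ 1.    -0.001 -0.001] z [-0.001 -0.001 -1.   ] F [-0.2  0.2 -0.8] gap 0.007 q [0.49 0.1  1.55 0.   1.49 0.49]
```

View pics/w6.png

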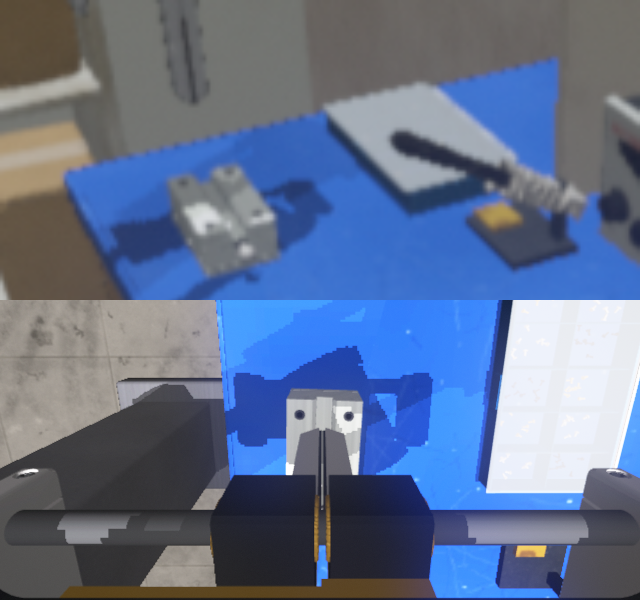

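The ball slipped out and the nest dropped back flat. It is upright groove-up and unharmed. I'll re-measure it numerically and grip the ball deeper between the pads.

```bash
cat > meas.py <<'E'
from h import *
st(); c=bot.get_calibration("wrist"); im=bot.capture("wrist"); cv2.imwrite("pics/m.png",im[:,:,::-1])
h=cv2.cvtColor(im,cv2.COLOR_RGB2HSV); m=((h[...,1]<90)&(h[...,2]>60)).astype(np.uint8)
m[:,:245]=0;m[:,400:]=0;m[:60]=0;m[290:]=0
n,l,s,ce=cv2.connectedComponentsWithStats(m); k=1+s[1:,4].argmax(); m=(l==k)
w=m.sum(1); rows=np.where(w>0)[0]; big=np.where(w>45)[0]; print("body rows",big.min(),big.max(),"end",rows.max())
ds=[v for v in range(big.max()+1,rows.max()+1)]
print([(v,w[v],np.where(m[v])[0].mean().round(1)) for v in ds])
e=big.max()+.5; vb=np.array(ds)[w[ds]>=9]
vb=(vb.max()+vb.min())/2; ub=np.where(m[int(vb)])[0].mean()
mid=[np.where(m[v])[0].mean() for v in (big.min()+10,big.max()-8)]
P=[onplane(c,(u,v),.04) for u,v in zip(mid,(big.min()+10,big.max()-8))]; print("axis",P[0].round(4),P[1].round(4))
print("end y",onplane(c,(320,e),.04)[1].round(4),"far y",onplane(c,(320,big.min()),.04)[1].round(4),"ball",onplane(c,(ub,vb),.025).round(4),ub,vb)
E
python3 nudge.py '[[0,0,-0.02,0,1],[-0.03,0,-0.02,0,1],[-0.035,0,0,0,1],[-0.02,0,0,0,1],[0,0,0,0,1],[0,0,0,0,1]]'; python3 meas.py
```

```text
time_s: 13.05
ee_pos: [0.4478, 0.2141, 0.1491]
tcp_rot: [0.708, 0.706, 0.0, -0.0]
force: [-0.2, 0.6, 0.3]
finger_gap: 0.481
grip_force: 0.0
t 13.05 p [0.4478 0.2141 0.1491] toolx [0.004 1.    0.001] tooly [ 1.    -0.004 -0.   ] z [-0.     0.001 -1.   ] F [-0.2  0.6  0.3] gap 0.481 q [ 0.33 -0.01  1.59  0.    1.57  0.33]
body rows 90 203 end 223
[(204, np.int64(27), np.float64(337.8)), (205, np.int64(6), np.float64(325.2)), (206, np.int64(4), np.float64(319.5)), (207, np.int64(4), np.float64(319.5)), (208, np.int64(4), np.float64(319.5)), (209, np.int64(4), np.float64(319.5)), (210, np.int64(4), np.float64(319.5)), (211, np.int64(6), np.float64(319.5)), (212, np.int64(9), np.float64(319.0)), (213, np.int64(10), np.float64(319.5)), (214, np.int64(12), np.float64(319.5)), (215, np.int64(12), np.float64(319.5)), (216, np.int64(12), np.float64(319.5)), (217, np.int64(13), np.float64(319.0)), (218, np.int64(12), np.float64(319.5)), (219, np.int64(12), np.float64(319.5)), (220, np.int64(10), np.float64(319.5)), (221, np.int64(9), np.float64(319.0)), (222, np.int64(7), np.float64(319.0)), (223, np.int64(3), np.float64(319.0))]
axis [0.4487 0.2984 0.04  ] [0.4454 0.2155 0.04  ]
end y 0.2074 far y 0.3064 ball [0.4442 0.1942 0.025 ] 319.0 212.5
```

```bash
python3 nudge.py '[[-0.024,-0.002,0.03,0,0.6],[0,0,0.04,0,0.4],[0,0,0.03,0,0.4],[0,0,0.02,0,0.4],[0,0,0.0105,0,0.4],[0,0,0.006,0,0.4],[0,0,0,0,0],[0,0,0,0,0],[0,0,0,0,0],[0,0,0,0,0]]'; python3 nudge.py '[[0,0,0,0,0],[0,0,0,0,0]]'; python3 nudge.py '[[0.001,0,-0.007,0,0],[0.0015,0,-0.007,0,0],[0,0,0,0,0]]'
```

```text
time_s: 14.1
ee_pos: [0.4465, 0.1908, 0.0141]
tcp_rot: [0.708, 0.706, 0.001, 0.0]
force: [-1.1, -0.2, 1.4]
finger_gap: 0.118
grip_force: 30.0
time_s: 14.3
ee_pos: [0.4465, 0.1908, 0.014]
tcp_rot: [0.708, 0.706, 0.001, 0.0]
force: [-1.5, -0.1, 5.5]
finger_gap: 0.118
grip_force: 30.0
time_s: 14.6
ee_pos: [0.4463, 0.1932, 0.0277]
tcp_rot: [0.708, 0.707, 0.001, 0.0]
force: [0.2, 1.3, -1.1]
finger_gap: 0.121
grip_force: 30.0
```

The constant 0.118 gap and the upward wedge force show the ball is below the pads' lower edge. I'll grip deeper.

```bash
python3 nudge.py '[[-0.0015,0,0.007,0,0],[-0.001,0,0.007,0,0],[0,0,0,0,0.35],[0,0,0,0,0.35],[0,0,0.003,0,0.35],[0,0,0.003,0,0.35],[0,0,0,0,0],[0,0,0,0,0],[0,0,0,0,0],[0,0,0,0,0]]'; python3 nudge.py '[[0,0,0,0,0]]';python3 nudge.py '[[0.001,0,-0.007,0,0],[0.0015,0,-0.007,0,0],[0,0,0,0,0]]'
```

```text
time_s: 15.6
ee_pos: [0.4459, 0.1905, 0.0069]
tcp_rot: [0.708, 0.706, 0.0, -0.0]
force: [-0.3, 0.4, -0.7]
finger_gap: 0.117
grip_force: 30.0
time_s: 15.7
ee_pos: [0.4459, 0.1905, 0.0069]
tcp_rot: [0.708, 0.706, 0.0, -0.0]
force: [-0.5, 0.5, -0.9]
finger_gap: 0.116
grip_force: 30.0
time_s: 16.0
ee_pos: [0.4466, 0.1934, 0.0223]
tcp_rot: [0.708, 0.707, 0.001, 0.0]
force: [0.2, 0.3, -2.1]
finger_gap: 0.108
grip_force: 30.0
```

```bash
python3 nudge.py '[[0.0035,0,-0.007,0,0],[0.004,0,-0.007,0,0],[0,0,0,0,0]]'; python3 nudge.py '[[0.004,0,-0.007,0,0],[0.0042,0,-0.0066,0,0],[0.0046,0,-0.0062,0,0],[0.005,0,-0.006,0,0],[0,0,0,0,0]]'; python3 meas.py | head -3
```

```text
time_s: 16.3
ee_pos: [0.4468, 0.2011, 0.0364]
tcp_rot: [0.708, 0.707, 0.001, 0.001]
force: [0.2, -0.5, -1.2]
finger_gap: 0.12
grip_force: 30.0
time_s: 16.8
ee_pos: [0.4466, 0.2193, 0.0619]
tcp_rot: [0.708, 0.707, 0.001, 0.0]
force: [0.3, 0.1, -1.1]
finger_gap: 0.114
grip_force: 30.9
t 16.8 p [0.4466 0.2193 0.0619] toolx [0.001 1.    0.001] tooly [ 1.    -0.001  0.002] z [ 0.002  0.001 -1.   ] F [ 0.3  0.1 -1.1] gap 0.114 q [0.34 0.04 1.71 0.   1.39 0.34]
body rows 60 274 end 289
[(275, np.int64(20), np.float64(322.0)), (276, np.int64(19), np.float64(322.9)), (277, np.int64(18), np.float64(321.5)), (278, np.int64(18), np.float64(321.5)), (279, np.int64(18), np.float64(321.5)), (280, np.int64(18), np.float64(321.5)), (281, np.int64(17), np.float64(320.5)), (282, np.int64(17), np.float64(320.5)), (283, np.int64(17), np.float64(320.5)), (284, np.int64(17), np.float64(320.5)), (285, np.int64(16), np.float64(321.5)), (286, np.int64(16), np.float64(321.5)), (287, np.int64(16), np.float64(321.5)), (288, np.int64(16), np.float64(321.5)), (289, np.int64(16), np.float64(321.5))]
```

```bash
python3 nudge.py '[[0.0055,0,-0.0056,0,0],[0.0058,0,-0.0052,0,0],[0.0061,0,-0.0049,0,0],[0.0063,0,-0.0045,0,0],[0,0,0,0,0]]'; python3 nudge.py '[[0.0066,0,-0.0041,0,0],[0.0069,0,-0.0036,0,0],[0.0072,0,-0.0031,0,0],[0.0075,0,-0.0026,0,0],[0,0,0,0,0]]'; python3 - <<'E'
from h import *
st(); w=bot.capture("wrist"); im=bot.capture("side"); a=im[120:260,180:360]
v=np.vstack([cv2.resize(a,(640,498))[:300] ,w[100:400]]); cv2.imwrite("pics/w7.png",v[:,:,::-1])
E
```

```text
time_s: 17.35
ee_pos: [0.4466, 0.2432, 0.0821]
tcp_rot: [0.707, 0.707, 0.001, 0.0]
force: [0.2, -0.7, 0.1]
finger_gap: 0.117
grip_force: 31.3
time_s: 17.85
ee_pos: [0.4472, 0.272, 0.0965]
tcp_rot: [0.708, 0.707, 0.002, 0.0]
force: [0.6, -2.5, 6.9]
finger_gap: 0.115
grip_force: 32.4
t 17.85 p [0.4472 0.272  0.0965] toolx [0.001 1.    0.003] tooly [ 1.    -0.001  0.004] z [ 0.004  0.003 -1.   ] F [ 0.6 -2.5  6.9] gap 0.115 q [0.44 0.07 1.6  0.   1.46 0.44]
```

```bash
python3 nudge.py '[[0.0074,0,-0.0036,0,0],[0.0076,0,-0.0028,0,0],[0.0077,0,-0.0022,0,0],[0.0079,0,-0.0015,0,0],[0,0,0,0,0]]'; python3 nudge.py '[[0.0078,0,-0.001,0,0],[0.0078,0,-0.0005,0,0],[0,0,0,0,0]]'
```

```text
time_s: 18.45
ee_pos: [0.4456, 0.3022, 0.1041]
tcp_rot: [0.707, 0.707, -0.0, -0.001]
force: [-0.1, -0.1, -0.0]
finger_gap: 0.001
grip_force: 0.0
time_s: 18.75
ee_pos: [0.446, 0.3173, 0.1058]
tcp_rot: [0.707, 0.707, 0.0, -0.0]
force: [-0.3, -0.4, -0.0]
finger_gap: 0.006
grip_force: 0.0
```

```bash
python3 - <<'E'
from h import *
w=bot.capture("wrist"); im=bot.capture("side"); a=im[120:260,180:360]
b=cv2.imread("pics/w7.png")[:,:,::-1]
v=np.hstack([np.vstack([cv2.resize(a,(640,498))[:300] ,w[100:400]]),b]); v=cv2.resize(v,(800,375)); cv2.imwrite("pics/w8.png",v[:,:,::-1])
E
```

```text
(no output)
```

View pics/w8.png

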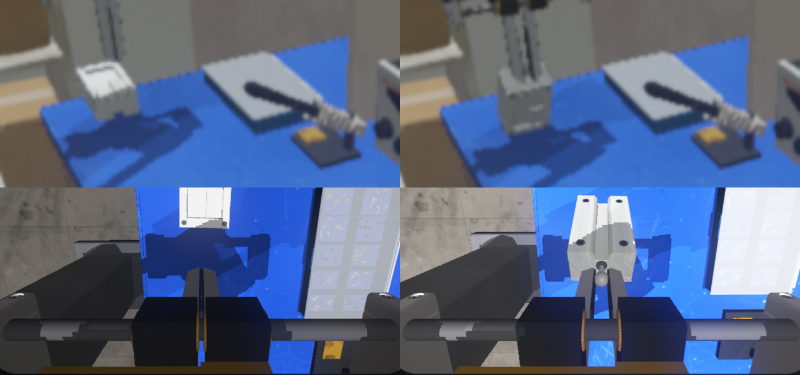

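The nest has gone all the way over: the pocket rim now faces up at about (105,80) in the left side view. It sits near the far bench edge (y≈0.43). I'll rise, move over it and measure.

```bash
python3 nudge.py '[[0,0,-0.025,0,1],[0.02,0,-0.025,0,1],[0.03,0,0,0,1],[0.03,0,0,0,1],[0,0,0,0,1],[0,0,0,0,1]]'; python3 - <<'E'
from h import *
st(); c=bot.get_calibration("wrist"); im=bot.capture("wrist"); cv2.imwrite("pics/w9.png",im[:,:,::-1]);np.save("w9.npy",c,allow_pickle=True)
h=cv2.cvtColor(im,cv2.COLOR_RGB2HSV); m=((h[...,1]<60)&(h[...,2]>150)).astype(np.uint8)
m[:,:235]=0;m[:,420:]=0;m[290:]=0
m=cv2.morphologyEx(m,cv2.MORPH_CLOSE,np.ones((11,11)))
n,l,s,ce=cv2.connectedComponentsWithStats(m); k=1+s[1:,4].argmax(); print(s[k])
r=cv2.minAreaRect(max(cv2.findContours((l==k).astype(np.uint8),0,2)[0],key=cv2.contourArea)); b=cv2.boxPoints(r)
P=np.array([onplane(c,u,.04) for u in b]);print(r,b.round(0),P.round(4),P.mean(0),np.linalg.norm(np.diff(P,axis=0),axis=1))
E
```

```text
time_s: 19.45
ee_pos: [0.446, 0.3961, 0.1554]
tcp_rot: [0.708, 0.707, -0.001, 0.0]
force: [-1.3, -0.2, -0.8]
finger_gap: 0.476
grip_force: 0.0
t 19.45 p [0.446  0.3961 0.1554] toolx [ 0.001  1.    -0.001] tooly [ 1.    -0.001 -0.001] z [-0.001 -0.001 -1.   ] F [-1.3 -0.2 -0.8] gap 0.476 q [ 0.63  0.21  1.34 -0.    1.6   0.63]
[  235     0   185   239 29737]
((327.0, 119.0), (238.0, 184.0), 90.0) [[235.   0.]
 [419.   0.]
 [419. 238.]
 [235. 238.]] [[0.3754 0.5574 0.04  ]
 [0.5234 0.5573 0.04  ]
 [0.5389 0.3529 0.04  ]
 [0.3614 0.3528 0.04  ]] [0.4497911  0.45512519 0.04      ] [0.14800431 0.20493804 0.17749899]
```

View pics/w9.png

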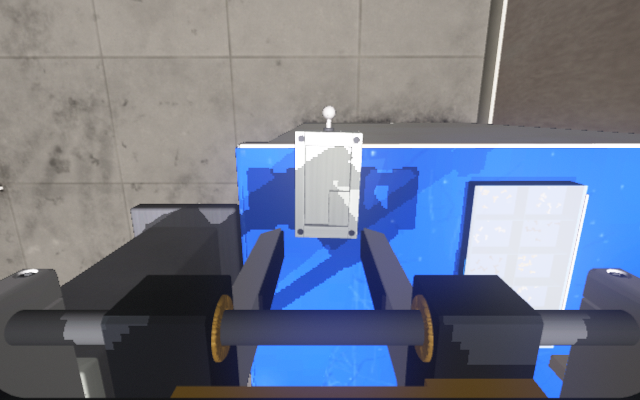

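The nest lies flat, pocket up, with its ball at (329,112). Its corners are (295,131), (362,133), (359,238) and (297,237).

```bash
python3 - <<'E'
from h import *
c=np.load("w9.npy",allow_pickle=True).item()
P=np.array([onplane(c,u,.04) for u in [(295,131),(362,133),(359,238),(297,237)]]); print(P.round(4),P.mean(0).round(4))
a=(P[0]+P[1])/2;b=(P[2]+P[3])/2; print(a,b,"yaw of x",np.degrees(np.arctan2(*(a-b)[[1,0]])))
print("ball",onplane(c,(329,112),.015))
E
```

```text
[[0.4215 0.4541 0.04  ]
 [0.4809 0.4523 0.04  ]
 [0.4811 0.3529 0.04  ]
 [0.4213 0.3539 0.04  ]] [0.4512 0.4033 0.04  ]
[0.45119547 0.45320091 0.04      ] [0.45119463 0.35340138 0.04      ] yaw of x 89.99951609512313
ball [0.45200441 0.47037469 0.015     ]
```

```bash
python3 nudge.py '[[-0.03,0,-0.03,0,1],[-0.045,0,-0.02,0,1],[-0.049,0,-0.01,0,1],[-0.049,0,0,0,1],[-0.049,0,0,0,1],[-0.049,0,0,0,1],[-0.049,0,0,0,1],[-0.049,0,0,0,1],[-0.049,0,0,0,1],[-0.049,0,0,0,1]]'; python3 nudge.py '[[-0.045,0.01,0,0,1],[-0.03,0.01,0,0,1],[0,0,0,0,1],[0,0,0,0,1]]'; python3 - <<'E'
from h import *
st(); c=bot.get_calibration("wrist"); im=bot.capture("wrist"); cv2.imwrite("pics/w10.png",im[:,:,::-1]);np.save("w10.npy",c,allow_pickle=True)
E
```

```text
time_s: 20.5
ee_pos: [0.4439, -0.0734, 0.216]
tcp_rot: [0.708, 0.706, 0.0, 0.0]
force: [1.1, -0.5, 0.1]
finger_gap: 1.003
grip_force: 0.0
time_s: 20.9
ee_pos: [0.4642, -0.1465, 0.2155]
tcp_rot: [0.709, 0.705, -0.0, -0.001]
force: [-0.3, -0.4, -0.1]
finger_gap: 1.001
grip_force: 0.0
t 20.9 p [ 0.4642 -0.1465  0.2155] toolx [0.005 1.    0.001] tooly [ 1.    -0.005 -0.001] z [-0.001  0.001 -1.   ] F [-0.3 -0.4 -0.1] gap 1.001 q [-0.42 -0.06  1.5   0.    1.7  -0.42]
```

View pics/w10.png

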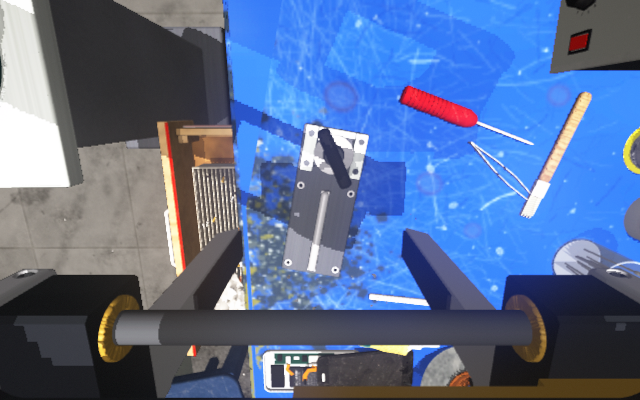

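The fixture's rail runs from (327,192) to (312,270) and the near plate corners are (283,268) and (339,277). The head block's far corners are (306,124) and (369,135), and the knob bar runs from (325,131) to (346,187). I'll refine these numerically.

```bash
python3 - <<'E'
from h import *
c=np.load("w10.npy",allow_pickle=True).item(); im=cv2.imread("pics/w10.png"); h=cv2.cvtColor(im,cv2.COLOR_BGR2HSV); g=cv2.cvtColor(im,cv2.COLOR_BGR2GRAY).astype(int)
R_=[];L=[];Rt=[]
for v in range(205,258,2):
    s=g[v,285:360]; 
    u0=327-(v-192)*15/78
    w=g[v,int(u0)-9:int(u0)+10]; k=np.where(w>135)[0]
    if len(k): R_.append(onplane(c,(int(u0)-9+k.mean(),v),.021)[:2])
    nb=np.where(h[v,270:375,1]<110)[0]+270
    L.append((nb.min(),v));Rt.append((nb.max(),v))
def fit(P,n):
    vx,vy,x,y=cv2.fitLine(np.float32(P),cv2.DIST_HUBER,0,.01,.001).ravel(); 
    if vy<0:vx,vy=-vx,-vy
    print(n,np.degrees(np.arctan2(vy,vx)).round(2),(round(float(x),4),round(float(y),4)),"x at y=-.2:",round(float(x+(-.2-y)*vx/vy),4)); return vx,vy,x,y
fit(R_,"rail"); l=[onplane(c,u,.012)[:2] for u in L]; r=[onplane(c,(u[0]+1,u[1]),.012)[:2] for u in Rt]
fit(l,"L");fit(r,"R"); fit([(a+b)/2 for a,b in zip(l,r)],"mid"); print(np.linalg.norm(np.array(l)-r,axis=1).round(4)[::5])
print("near corners",onplane(c,(283,268),.012),onplane(c,(339,277),.012)); print("head far",onplane(c,(306,124),.036),onplane(c,(369,135),.036))
# knob mask: dark pixels
m=(g<55).astype(np.uint8); m[:120]=0;m[200:]=0;m[:,:312]=0;m[:,360:]=0
n,lab,s,ce=cv2.connectedComponentsWithStats(m);k=1+s[1:,4].argmax(); rr=cv2.minAreaRect(cv2.findContours((lab==k).astype(np.uint8),0,2)[0][0]); print(rr,s[k])
b=cv2.boxPoints(rr); P=np.array([onplane(c,u,.078) for u in b]); print(P.round(4),P.mean(0),np.linalg.norm(np.diff(P,axis=0),axis=1))
# rail ends along the line
for v in list(range(184,198))+list(range(262,280)): print(v,g[v,int(327-(v-192)*15/78)],end="; ")
E
```

```text
rail 80.73 (0.4593, -0.205) x at y=-.2: 0.4601
L 86.35 (0.3987, -0.2164) x at y=-.2: 0.3997
R 80.13 (0.4961, -0.2184) x at y=-.2: 0.4994
mid 82.71 (0.4471, -0.2206) x at y=-.2: 0.4497
[0.0939 0.1008 0.0942 0.1025 0.0958 0.094 ]
near corners [ 0.41274194 -0.26512449  0.012     ] [ 0.48481174 -0.27805048  0.012     ]
head far [ 0.44640809 -0.08411631  0.036     ] [ 0.51434351 -0.0959636   0.036     ]
((337.9000244140625, 176.80003356933594), (6.708203315734863, 2.683281421661377), 63.43495178222656) [336 174   5   7  15]
[[ 0.4765 -0.1313  0.078 ]
 [ 0.4788 -0.1301  0.078 ]
 [ 0.4819 -0.1362  0.078 ]
 [ 0.4795 -0.1374  0.078 ]] [ 0.47916957 -0.13374853  0.078     ] [0.00263615 0.00672944 0.00264865]
184 104; 185 104; 186 104; 187 102; 188 103; 189 97; 190 86; 191 115; 192 147; 193 160; 194 175; 195 186; 196 186; 197 183; 262 254; 263 254; 264 253; 265 254; 266 254; 267 254; 268 254; 269 253; 270 243; 271 173; 272 153; 273 137; 274 139; 275 132; 276 134; 277 128; 278 125; 279 124;
```

```bash
python3 nudge.py '[[0.045,-0.008,0,0,1],[0.049,-0.008,0,0,1],[0.049,0,0,0,1],[0.049,0,0,0,1],[0.049,0,0,0,1],[0.049,0,0,0,1],[0.049,0,0,0,1],[0.049,0,0,0,1],[0.049,0,0,0,1],[0.049,0,0,0,1]]'; python3 nudge.py '[[0.035,0,0.02,0,1],[0.0287,0,0.03,0,1],[0,0,0.03,0,1],[0,0,0,0,1],[0,0,0,0,1]]'; python3 -c "from h import *;print(totool(np.array([.451,.4033,.006])-bot.get_obs()['ee_pos']))"
```

```text
time_s: 21.95
ee_pos: [0.4481, 0.3432, 0.2165]
tcp_rot: [0.707, 0.707, 0.0, 0.0]
force: [0.6, -0.0, 0.0]
finger_gap: 0.997
grip_force: 0.0
time_s: 22.45
ee_pos: [0.449, 0.4042, 0.1361]
tcp_rot: [0.707, 0.707, -0.001, -0.0]
force: [0.9, 0.2, 0.3]
finger_gap: 1.001
grip_force: 0.0
t 22.45 p [0.449  0.4042 0.1361] toolx [ 0.001  1.    -0.001] tooly [ 1.    -0.001 -0.001] z [-0.001 -0.001 -1.   ] F [0.9 0.2 0.3] gap 1.001 q [ 0.64  0.23  1.34 -0.    1.57  0.64]
[-0.00083444  0.00206706  0.13013859]
```

```bash
python3 nudge.py '[[-0.001,0.002,0.03,0,1],[0,0,0.04,0,1],[0,0,0.03,0,1],[0,0,0.02,0,1],[0,0,0.01,0,1],[0,0,0,0,1],[0,0,0,0,0.5],[0,0,0,0,0.5],[0,0,0,0,0.5],[0,0,0,0,0.5]]'; python3 nudge.py '[[0,0,0,0,0.5],[0,0,0,0,0.5],[0,0,0,0,0.5],[0,0,0,0,0.5]]'; python3 nudge.py '[[0,0,-0.02,0,0.5],[0,0,-0.03,0,0.5],[0,0,-0.03,0,0.5],[0,0,-0.03,0,0.5],[0,0,0,0,0.5],[0,0,0,0,0.5]]'
```

```text
time_s: 23.45
ee_pos: [0.4528, 0.4035, 0.007]
tcp_rot: [0.708, 0.706, 0.001, 0.0]
force: [-0.3, -0.1, -1.1]
finger_gap: 0.698
grip_force: 0.0
time_s: 23.85
ee_pos: [0.4514, 0.4034, 0.0066]
tcp_rot: [0.708, 0.706, -0.0, -0.001]
force: [-4.3, -0.3, 5.4]
finger_gap: 0.641
grip_force: 29.9
time_s: 24.45
ee_pos: [0.4523, 0.4028, 0.1147]
tcp_rot: [0.708, 0.706, -0.0, 0.0]
force: [-0.1, 0.0, -3.6]
finger_gap: 0.637
grip_force: 29.9
```

```bash
python3 nudge.py '[[0,0,-0.02,0.085,0.5],[0,0,0,0.084,0.5],[-0.0439,0.0078,0,0,0.5],[-0.0439,0.0078,0,0,0.5],[-0.0439,0.0078,0,0,0.5],[-0.0439,0.0078,0,0,0.5],[-0.0439,0.0078,0,0,0.5],[-0.0439,0.0078,0,0,0.5],[-0.0439,0.0078,0,0,0.5],[-0.0439,0.0078,0,0,0.5]]';python3 nudge.py '[[-0.0439,0.0078,0,0,0.5],[-0.0439,0.0078,0,0,0.5],[-0.0439,0.0078,0,0,0.5],[-0.0439,0.0078,0,0,0.5],[-0.0439,0.0078,0,0,0.5],[-0.0439,0.0078,0,0,0.5],[0,0,0,0,0.5],[0,0,0,0,0.5]]'; python3 -c "
from h import *;print(totool(np.array([.4573,-.2207,.06])-bot.get_obs()['ee_pos']))
c=bot.get_calibration('wrist');im=bot.capture('wrist');cv2.imwrite('pics/w11.png',im[:,:,::-1])"
```

```text
time_s: 25.45
ee_pos: [0.4519, 0.0446, 0.1324]
tcp_rot: [0.765, 0.644, -0.002, -0.002]
force: [1.3, -0.4, -2.6]
finger_gap: 0.641
grip_force: 29.9
time_s: 26.25
ee_pos: [0.4536, -0.2212, 0.1324]
tcp_rot: [0.766, 0.643, -0.001, -0.003]
force: [0.5, 0.9, -3.9]
finger_gap: 0.639
grip_force: 29.9
t 26.25 p [ 0.4536 -0.2212  0.1324] toolx [0.173 0.985 0.003] tooly [ 0.985 -0.173 -0.006] z [-0.005  0.004 -1.   ] F [ 0.5  0.9 -3.9] gap 0.639 q [-0.57  0.02  1.59  0.    1.54 -0.39]
[0.00089813 0.00400758 0.07238142]
```

```bash
python3 nudge.py '[[0.001,0.004,0.02,0,0.5],[0,0,0.03,0,0.5],[0,0,0.025,0,0.5],[0,0,0.012,0,0.5],[0,0,0,0,0.5],[0,0,0,0,0.5]]'; python3 -c "
from h import *;print(totool(np.array([.4573,-.2207,.0186])-bot.get_obs()['ee_pos']))"
```

```text
time_s: 26.9
ee_pos: [0.4599, -0.2204, 0.0494]
tcp_rot: [0.765, 0.645, 0.0, 0.0]
force: [-0.3, -0.1, -2.5]
finger_gap: 0.64
grip_force: 29.9
t 26.9 p [ 0.4599 -0.2204  0.0494] toolx [ 0.169  0.986 -0.   ] tooly [ 0.986 -0.169  0.001] z [ 0.001 -0.    -1.   ] F [-0.3 -0.1 -2.5] gap 0.64 q [-0.56  0.08  1.69  0.    1.37 -0.39]
[-0.00073747 -0.00256539  0.03083167]
```

```bash
python3 nudge.py '[[0,-0.0025,0,0,0.5],[0,0,0,0,0.5],[0,0,0.008,0,0.5],[0,0,0.007,0,0.5],[0,0,0.004,0,0.5],[0,0,0,0,0.5]]'; python3 nudge.py '[[0,0,0.004,0,0.5],[0,0,0.003,0,0.5],[0,0,0,0,0.5],[0,0,0,0,0.5]]'; python3 nudge.py '[[0,0,0.003,0,0.5],[0,0,0.002,0,0.5],[0,0,0,0,0.5],[0,0,0,0,0.5]]'; python3 -c "from h import *;st()"
```

```text
time_s: 27.5
ee_pos: [0.4561, -0.2199, 0.0285]
tcp_rot: [0.765, 0.644, -0.0, -0.001]
force: [0.5, 0.5, -4.0]
finger_gap: 0.638
grip_force: 29.9
time_s: 27.9
ee_pos: [0.457, -0.2204, 0.0228]
tcp_rot: [0.765, 0.644, 0.0, -0.0]
force: [0.4, -0.5, -4.0]
finger_gap: 0.639
grip_force: 29.9
time_s: 28.3
ee_pos: [0.4572, -0.2205, 0.0186]
tcp_rot: [0.765, 0.644, 0.0, 0.0]
force: [-0.7, 0.9, 2.5]
finger_gap: 0.637
grip_force: 29.9
t 28.3 p [ 0.4572 -0.2205  0.0186] toolx [ 0.17   0.985 -0.   ] tooly [ 0.985 -0.17   0.001] z [ 0.001 -0.    -1.   ] F [-0.7  0.9  2.5] gap 0.637 q [-0.56  0.11  1.73  0.    1.3  -0.39]
```

```bash
python3 nudge.py '[[0.006,0,0,0,0.5],[0.006,0,0,0,0.5],[0.006,0,0,0,0.5],[0.005,0,0,0,0.5],[0.003,0,0,0,0.5],[0.002,0,0,0,0.5],[0,0,0,0,0.5],[0,0,0,0,0.5]]'; python3 nudge.py '[[0.001,0,0,0,0.5],[0.001,0,0,0,0.5],[0,0,0,0,0.5]]'; python3 -c "from h import *;o,r=st(); print(r.T@o['force'])"
```

```text
time_s: 29.1
ee_pos: [0.4624, -0.1931, 0.0186]
tcp_rot: [0.765, 0.644, 0.0, 0.001]
force: [0.4, -4.9, 5.6]
finger_gap: 0.634
grip_force: 29.8
time_s: 29.4
ee_pos: [0.4626, -0.1917, 0.0186]
tcp_rot: [0.765, 0.644, -0.0, 0.001]
force: [-0.8, -5.1, 5.1]
finger_gap: 0.641
grip_force: 29.8
t 29.4 p [ 0.4626 -0.1917  0.0186] toolx [ 0.17   0.985 -0.002] tooly [ 0.985 -0.17   0.002] z [ 0.001 -0.002 -1.   ] F [-0.8 -5.1  5.1] gap 0.641 q [-0.51  0.09  1.75 -0.    1.3  -0.33]
[-5.18862515  0.07761828 -5.05828879]
```

```bash
python3 nudge.py '[[0.001,0,0,0,0.5],[0.001,0,0,0,0.5],[0,0,0,0,0.5]]'; python3 nudge.py '[[0.001,0,0,0,0.5],[0.001,0,0,0,0.5],[0,0,0,0,0.5]]'; python3 -c "from h import *;o,r=st(); print(r.T@o['force'])"
```

```text
time_s: 29.7
ee_pos: [0.4629, -0.1897, 0.0186]
tcp_rot: [0.765, 0.644, -0.0, 0.001]
force: [0.1, -6.0, 5.0]
finger_gap: 0.639
grip_force: 29.8
time_s: 30.0
ee_pos: [0.4632, -0.1883, 0.0186]
tcp_rot: [0.765, 0.644, -0.0, 0.001]
force: [-0.3, -6.8, 5.1]
finger_gap: 0.639
grip_force: 29.8
t 30.0 p [ 0.4632 -0.1883  0.0186] toolx [ 0.17   0.985 -0.003] tooly [ 0.985 -0.17   0.002] z [ 0.001 -0.003 -1.   ] F [-0.3 -6.8  5.1] gap 0.639 q [-0.5   0.09  1.75 -0.    1.3  -0.33]
[-6.73997679  0.88582498 -5.04309724]
```

```bash
python3 nudge.py '[[0.001,0,0,0,0.5],[0.001,0,0,0,0.5],[0,0,0,0,0.5],[0,0,0,0,0.5]]'; python3 nudge.py '[[0.001,0,0,0,0.5],[0,0,0,0,0.5]]'
```

```text
time_s: 30.4
ee_pos: [0.4635, -0.188, 0.0187]
tcp_rot: [0.765, 0.644, -0.001, 0.003]
force: [-2.2, -10.3, 4.8]
finger_gap: 0.636
grip_force: 29.9
time_s: 30.6
ee_pos: [0.4637, -0.1879, 0.0188]
tcp_rot: [0.765, 0.644, -0.002, 0.003]
force: [-0.7, -11.9, 3.2]
finger_gap: 0.635
grip_force: 29.9
```

```bash
python3 nudge.py '[[-0.002,0,0,0,0.5],[0,0,0,0,0.8],[0,0,0,0,0.9],[0,0,0,0,0.9],[0,0,-0.01,0,0.9],[0,0,-0.04,0,0.9],[0,0,-0.04,0,0.7],[0,0,-0.02,0,0.5],[0.036,0,0,0,0.4],[0.037,0,0,0,0.4]]'; python3 nudge.py '[[0,0,0,-0.14,0.4],[0,0,0,-0.14,0.4],[0,0,0,-0.14,0.4],[0,0,0,-0.13,0.4],[0,0,0,0,0.4],[0,0,0,0,0.4]]'; python3 - <<'E'
from h import *
print(totool(np.array([.4755,-.1162,.054])-bot.get_obs()['ee_pos']))
c=bot.get_calibration('wrist');im=bot.capture('wrist');cv2.imwrite('pics/w12.png',im[:,:,::-1])
s=bot.get_calibration('side');im=bot.capture('side');cv2.imwrite('pics/s12.png',im[:,:,::-1])
g=im.max(2); p=proj(s,(.4755,-.1162,.08)); q=proj(c,(.4755,-.1162,.08)); print(p,q)
m=(g<45).astype(np.uint8); x,y=p.astype(int); mm=np.zeros_like(m); mm[y-30:y+30,x-30:x+30]=m[y-30:y+30,x-30:x+30]
n,l,st_,ce=cv2.connectedComponentsWithStats(mm); print(st_,ce)
E
```

```text
time_s: 31.6
ee_pos: [0.4761, -0.1137, 0.1299]
tcp_rot: [0.766, 0.643, 0.001, 0.001]
force: [0.0, 0.5, 0.1]
finger_gap: 0.598
grip_force: 0.0
time_s: 32.2
ee_pos: [0.4753, -0.1137, 0.1282]
tcp_rot: [0.562, 0.827, 0.0, 0.0]
force: [0.7, 0.7, -0.3]
finger_gap: 0.399
grip_force: 0.0
t 32.2 p [ 0.4753 -0.1137  0.1282] toolx [-0.368  0.93   0.   ] tooly [0.93  0.368 0.   ] z [ 0.  0. -1.] F [ 0.7  0.7 -0.3] gap 0.399 q [-0.35 -0.02  1.64  0.    1.53 -0.73]
[-0.00239695 -0.0007931   0.07421223]
[309.88051056 234.11540633] [321.75017168 220.3479995 ]
[[     0      0    640    400 256000]] [[319.5 199.5]]
```

```bash
python3 nudge.py '[[-0.0024,-0.0008,0.03,0,0.4],[0,0,0.025,0,0.4],[0,0,0.012,0,0.4],[0,0,0.007,0,0.4],[0,0,0,0,0.4]]'; python3 nudge.py '[[0,0,0,0,0],[0,0,0,0,0],[0,0,0,0,0],[0,0,0,0,0],[0,0,0,0,0],[0,0,0,0,0]]'; python3 -c "from h import *;o,r=st();print(o['torque'])"
```

```text
time_s: 32.8
ee_pos: [0.4751, -0.1164, 0.0534]
tcp_rot: [0.561, 0.828, -0.0, -0.001]
force: [-0.2, -1.0, 0.5]
finger_gap: 0.397
grip_force: 0.0
time_s: 33.4
ee_pos: [0.4767, -0.1167, 0.055]
tcp_rot: [0.561, 0.828, 0.001, 0.001]
force: [2.0, 0.5, 3.9]
finger_gap: 0.183
grip_force: 30.0
t 33.4 p [ 0.4767 -0.1167  0.055 ] toolx [-0.37   0.929 -0.002] tooly [0.929 0.37  0.003] z [ 0.003 -0.    -1.   ] F [2.  0.5 3.9] gap 0.183 q [-0.36  0.03  1.73  0.    1.37 -0.74]
[ 0.07755178 -0.41841339 -0.02864401]
```

```bash
python3 - <<'E'
from h import *
c=np.load("w10.npy",allow_pickle=True).item()
im=cv2.imread("pics/w10.png"); mx=im.max(2)
for v in range(124,196,5): print(v,' '.join(f"{x:3d}" for x in mx[v,300:376:3]))
im=cv2.imread("pics/w12.png"); mx=im.max(2); print("w12")
for v in range(150,262,6): print(v,' '.join(f"{x:3d}" for x in mx[v,270:380:4]))
E
```

```text
124 254 253 189 199 130 107 137 163 244 249 249 248 249 246 247 246 246 246 247 247 246 249 247 246 245 246
129 206 231 253 255 254 255 237 207  84  82 254 245 216 150 183 236 247 247 246 246 247 248 245 247 248 247
134 203 130 245 210 198 254  91  93  94  91 152 254 254 254 255 255 255 255 255 254 235 223 154 245 247 247
139 208 133 248 249 246 247 244  90  95  94  87 126 254 255 255 254 173 163 164 255 243 253 255 247 248 249
144 188 155 247 248 245 211 184 106  85  90  93  86 206 254 254 254 254 205 216 255 195 242 248 245 247 248
149 227 233 248 247 245 181 181 179  87  85  83  84  82 103 111 184 183 183 252 255 255 255 241 247 247 247
154 162 255 255 253 251 178 177 177  88  82  83  83  83  85 105 180 180 180 194 210 203 205 253 254 254 254
159 187 255 253 255 255 254 254 242 141  91  81  82  83  81 102 176 176 176 204 206 201 167 184 202 199 253
164 237 253 191 250 236 158 254 174 174 154  84  79  79  81  78 169 174 190 205 242 240 155 186 194 198 199
169 195 236 242 243 139 127 126 181 214 226 227  77  78  80  79  77 113 198 124 143 237 162 195 200 203 195
174 124 124 124 123 
[... 2027 characters left out ...]
 199
228 246 243 241 231 152 228 198 200 124 126 122 130  68  68  69  69 134 196 203 239 237 201 134 187 200 199 196 191
234 116 116 117 116  83 224 217 242 241 243 183  89  68  71  69  69 195  99 101 236 205 138  96 120 121 123 123 222
240 114 114 115 115  66 220 235 242 241 241 240 192  70  71  71  69 182 230 235 203 207 133  75 121 121 123 125 125
246 114 114 113  86  65 206 241 241 241 239 241 200  72  76  74  72 137 167 203 209 209 129  74 106 123 124 126 126
252 112 114 113  63  63 172 241 241 241 240 239 222  73  74  75  73 238 193 203 197 205 168  77  77 124 126 125 127
258 112 112  99  64  63 220 241 241 240 239 239 238 196 190 217 238 202 209 204 251 254 219  77  79 118 125 124 126
```

```bash
python3 nudge.py '[[0,0,0,0.1,0],[0,0,0,0.1,0],[0,0,0,0.1,0],[0,0,0,0,0]]'; python3 - <<'E'
from h import *
o,r=st();print(o['torque'],o['grip_force'])
im=bot.capture('wrist'); cv2.imwrite('pics/w13.png',im[:,:,::-1]); mx=im.max(2)
for v in range(160,270,6): print(v,' '.join(f"{x:3d}" for x in mx[v,270:380:4]))
E
```

```text
time_s: 33.8
ee_pos: [0.4765, -0.1167, 0.055]
tcp_rot: [0.678, 0.735, 0.001, 0.001]
force: [2.5, 0.5, 5.2]
finger_gap: 0.184
grip_force: 30.1
t 33.8 p [ 0.4765 -0.1167  0.055 ] toolx [-0.079  0.997 -0.001] tooly [0.997 0.079 0.003] z [ 0.003 -0.001 -1.   ] F [2.5 0.5 5.2] gap 0.184 q [-0.36  0.03  1.73  0.    1.37 -0.44]
[ 0.11113193 -0.29361053  0.09437603] 30.087578055515678
160 253 253 228 190 186 182 177 175 178 178 179 181 177 180 178 178 177 175 174 173 171 174 252 252 252 253 252 250
166 254 254 253 252 251 247 151 135 140 163 173 176 179 181 180 178 177 177 176 171 173 174 173 174 176 179 252 252
172 254 254 228 186 153 125 112 111 150 137 155 176 177 178 177 175 174 172 174 169 170 173 173 173 175 175 174 177
178 254 254 176 241 178 160 151 148 138 151 143 105  95 128 168 179 177 172 171 169 170 170 172 174 169 171 177 177
184 254 254 194 255 255 255 255 255 239 230 142 138 137 137 138 135 114  94  86 131 171 170 168 170 168 173 174 171
190 205 164 255 246 191 191 220 203 255 255 217 219 221 217 200 155 134 135 133 133 134 132 105  89  96 152 173 169
196 208 124 219 201 119 
[... 783 characters left out ...]
 214
238 168 102 101 205 121 120 117 118 117  55  54  53  53  55  53  52  83  52 115 116 117 119 118 214 205 206 202 206
244 206  96 106 139 119 118 116 116  98  52  51  52  52  51  53  51  76  53 106 117 117 117 119 175 219 231 213 213
250 245 205 202 116 117 117 115 115  70  49  49  49  49  49  50  49  69  48  86 114 117 118 117 120 238 204 208 209
256 120 123 115 115 114 114 113 112  48  45 105  47  48  49  48  49  83  48  51 115 114 116 117 120 208 216 218 212
262 125 123 113 113 112 111 111 111  46  44  80  45  46  47  48  47  53  48  50 113 115 115 116 119 120 212 218 214
268 241 174 112 113 111 111 111 109  44  68  96  45  46  48  45  46  45  57  49 112 114 115 116 117 119 181 216 214
```

The bar stays aligned with the fingers as they turn (columns 310–331), so the grip on the knob is good. I'll keep turning.

```bash
cat > tq.py <<'E'
from h import *
o,r=st(); print("torque",o['torque'].round(3),"cam~",(np.radians(117.4)-np.arctan2(r[1,0],r[0,0])).round(3))
E
python3 nudge.py '[[0,0,0,0.1,0],[0,0,0,0.1,0],[0,0,0,0.1,0],[0,0,0,0.1,0],[0,0,0,0.1,0],[0,0,0,0,0]]'; python3 tq.py; python3 nudge.py '[[0,0,0,0.1,0],[0,0,0,0.1,0],[0,0,0,0.1,0],[0,0,0,0,0]]'; python3 tq.py
```

```text
time_s: 34.45
ee_pos: [0.4761, -0.1167, 0.0549]
tcp_rot: [0.839, 0.544, 0.001, 0.001]
force: [0.9, 1.4, 5.8]
finger_gap: 0.178
grip_force: 30.2
t 34.45 p [ 0.4761 -0.1167  0.0549] toolx [0.408 0.913 0.   ] tooly [ 0.913 -0.408  0.002] z [ 0.002 -0.    -1.   ] F [0.9 1.4 5.8] gap 0.178 q [-0.36  0.03  1.73  0.    1.37  0.06]
torque [ 0.126 -0.17   0.07 ] cam~ 0.898
time_s: 34.85
ee_pos: [0.4759, -0.1166, 0.0549]
tcp_rot: [0.911, 0.413, 0.001, 0.0]
force: [1.3, 1.0, 6.6]
finger_gap: 0.179
grip_force: 30.2
t 34.85 p [ 0.4759 -0.1166  0.0549] toolx [0.659 0.752 0.001] tooly [ 0.752 -0.659  0.001] z [ 0.001 -0.    -1.   ] F [1.3 1.  6.6] gap 0.179 q [-0.36  0.03  1.73  0.    1.37  0.36]
torque [ 0.232 -0.024  0.064] cam~ 1.198
```

```bash
python3 nudge.py '[[0,0,0,0.05,0],[0,0,0,0.05,0],[0,0,0,0,0]]'; python3 tq.py; python3 nudge.py '[[0,0,0,0.05,0],[0,0,0,0.03,0],[0,0,0,0,0]]'; python3 tq.py
```

```text
time_s: 35.15
ee_pos: [0.4759, -0.1165, 0.0549]
tcp_rot: [0.93, 0.367, 0.0, 0.0]
force: [0.7, 0.8, 6.9]
finger_gap: 0.183
grip_force: 30.2
t 35.15 p [ 0.4759 -0.1165  0.0549] toolx [0.731 0.683 0.001] tooly [ 0.683 -0.731  0.001] z [ 0.001 -0.    -1.   ] F [0.7 0.8 6.9] gap 0.183 q [-0.36  0.03  1.73  0.    1.37  0.46]
torque [0.127 0.01  0.129] cam~ 1.297
time_s: 35.45
ee_pos: [0.4758, -0.1165, 0.0549]
tcp_rot: [0.944, 0.33, 0.0, 0.0]
force: [-0.0, 1.3, 7.1]
finger_gap: 0.184
grip_force: 30.2
t 35.45 p [ 0.4758 -0.1165  0.0549] toolx [0.783 0.623 0.001] tooly [ 0.623 -0.783  0.001] z [ 0.001 -0.    -1.   ] F [-0.   1.3  7.1] gap 0.184 q [-0.36  0.03  1.73  0.    1.37  0.54]
torque [0.173 0.029 0.106] cam~ 1.377
```

```bash
python3 nudge.py '[[0,0,0,0.04,0],[0,0,0,0.03,0],[0,0,0,0,0]]'; python3 tq.py; python3 nudge.py '[[0,0,0,0.04,0],[0,0,0,0.03,0],[0,0,0,0,0]]'; python3 tq.py
```

```text
time_s: 35.75
ee_pos: [0.4758, -0.1164, 0.0549]
tcp_rot: [0.955, 0.297, 0.0, 0.0]
force: [0.2, 1.7, 6.7]
finger_gap: 0.182
grip_force: 30.2
t 35.75 p [ 0.4758 -0.1164  0.0549] toolx [0.824 0.566 0.001] tooly [ 0.566 -0.824  0.001] z [ 0.001  0.    -1.   ] F [0.2 1.7 6.7] gap 0.182 q [-0.36  0.03  1.73  0.    1.37  0.61]
torque [0.227 0.041 0.141] cam~ 1.447
time_s: 36.05
ee_pos: [0.4758, -0.1164, 0.0549]
tcp_rot: [0.965, 0.263, 0.0, 0.0]
force: [0.3, 1.2, 6.6]
finger_gap: 0.182
grip_force: 30.2
t 36.05 p [ 0.4758 -0.1164  0.0549] toolx [0.862 0.507 0.001] tooly [ 0.507 -0.862  0.   ] z [ 0.001  0.    -1.   ] F [0.3 1.2 6.6] gap 0.182 q [-0.36  0.03  1.73  0.    1.37  0.68]
torque [0.287 0.099 0.13 ] cam~ 1.517
```

```bash
python3 nudge.py '[[0,0,0,0.03,0],[0,0,0,0.02,0],[0,0,0,0,0]]'; python3 tq.py; python3 - <<'E'
from h import *
im=bot.capture('wrist'); cv2.imwrite('pics/w14.png',im[:,:,::-1]); mx=im.max(2)
for v in range(180,280,10): print(v,' '.join(f"{x:3d}" for x in mx[v,282:366:3]))
s=bot.get_calibration('side'); im=bot.capture('side'); cv2.imwrite('pics/s14.png',im[:,:,::-1])
O=np.array([.4642,-.1808,0]);u=np.array([.1693,.9856,0]);v=np.array([-.9856,.1693,0])
# sample side brightness along fixture -x end of nest top (z=.052) : expect white top x -57.5..42.5, beyond -57.5 dark plate/rail
for yy in (-.024,.024):
  print(yy,[(x,int(im[int(round(p[1])),int(round(p[0]))].max())) for x in range(-66,-48) for p in [proj(s,O+u*x/1000+v*yy+[0,0,.052])]])
E
```

```text
time_s: 36.35
ee_pos: [0.4758, -0.1164, 0.0549]
tcp_rot: [0.971, 0.239, 0.0, 0.0]
force: [0.6, 1.2, 6.4]
finger_gap: 0.181
grip_force: 30.2
t 36.35 p [ 0.4758 -0.1164  0.0549] toolx [0.886 0.464 0.001] tooly [ 0.464 -0.886  0.   ] z [ 0.001  0.    -1.   ] F [0.6 1.2 6.4] gap 0.181 q [-0.36  0.03  1.73  0.    1.37  0.73]
torque [0.276 0.035 0.189] cam~ 1.567
180 161 162 160 159 157 156 156 107 119 159 199 200 207  95  95  92  93 204 205 202 159 120 118  98 100  93 110 160
190 160 160 160 162 154 109 133 207 203 199 189  96  96 140 196 197 202 205 203 202 198 200 201 201 179 120 120 100
200 159 162  91 118 193 202 198 193 111  56  55  54  55  54  54  53  81  96 187 195 198 203 201 200 197 197 197 196
210 116 162 201 196 194 140 167 166  61  56  57  55  54  56  55  52  54 165 166 167 166 160 150 192 194 199 200  91
220 197 195 190 157 164 162 164 166 106  55  56  54  53  53  53  51  49  87 164 165 164 164 164 164  97  90 121 189
230 177 123 148 165 151 122 115 113  61  54  55  54  53  52  52  50  50  60  62  80 110 110 133 157 234 111 110 112
240 220 120 119 118 117 116 115  83  56  55 
[... 166 characters left out ...]
0 110 110 111 111 112
260 120 120 119 119 119 115  83  58  56 194  53  52  51  51  49  49  48  48 197  47  47 108 109 108 109 110 111 111
270 120 119 119 117 115 115  59  56 178 239  53  55  56  56  57  54  51  48 108  44  44  80 110 110 111 109 110 111
-0.024 [(-66, 132), (-65, 135), (-64, 145), (-63, 145), (-62, 145), (-61, 145), (-60, 148), (-59, 167), (-58, 208), (-57, 208), (-56, 208), (-55, 206), (-54, 203), (-53, 203), (-52, 165), (-51, 165), (-50, 165), (-49, 217)]
0.024 [(-66, 136), (-65, 152), (-64, 152), (-63, 152), (-62, 150), (-61, 150), (-60, 142), (-59, 164), (-58, 164), (-57, 205), (-56, 205), (-55, 205), (-54, 192), (-53, 192), (-52, 159), (-51, 159), (-50, 159), (-49, 191)]
```

```bash
python3 nudge.py '[[0,0,0,0.03,0],[0,0,0,0.03,0],[0,0,0,0,0]]'; python3 tq.py;  python3 nudge.py '[[0,0,0,0.04,0],[0,0,0,0.04,0],[0,0,0,0,0]]'; python3 tq.py
```

```text
time_s: 36.75
ee_pos: [0.4757, -0.1164, 0.0549]
tcp_rot: [0.978, 0.209, 0.0, -0.0]
force: [-0.2, 1.3, 7.5]
finger_gap: 0.183
grip_force: 30.2
t 36.75 p [ 0.4757 -0.1164  0.0549] toolx [0.912 0.41  0.001] tooly [ 0.41  -0.912  0.   ] z [ 0.001  0.    -1.   ] F [-0.2  1.3  7.5] gap 0.183 q [-0.36  0.03  1.73  0.    1.37  0.79]
torque [0.248 0.128 0.125] cam~ 1.627
time_s: 37.05
ee_pos: [0.4757, -0.1163, 0.0549]
tcp_rot: [0.985, 0.17, 0.0, -0.0]
force: [0.1, 1.7, 8.5]
finger_gap: 0.181
grip_force: 30.2
t 37.05 p [ 0.4757 -0.1163  0.0549] toolx [0.942 0.336 0.001] tooly [ 0.336 -0.942 -0.   ] z [ 0.001  0.    -1.   ] F [0.1 1.7 8.5] gap 0.181 q [-0.36  0.03  1.73  0.    1.37  0.87]
torque [0.269 0.098 0.221] cam~ 1.707
```

```bash
python3 nudge.py '[[0,0,0,0,0.4],[0,0,0,0,0.4],[0,0,0,0,0.4],[0,0,-0.03,0,0.4],[0,0,-0.04,0,0.6],[0,0,-0.04,0,1],[-0.03,0,-0.03,0,1],[-0.02,0,0,0,1],[0,0,0,0,1],[0,0,0,0,1]]'; python3 - <<'E'
from h import *
st(); c=bot.get_calibration('wrist'); im=bot.capture('wrist'); cv2.imwrite('pics/w15.png',im[:,:,::-1]); mx=im.max(2); np.save("w15.npy",c,allow_pickle=True)
p=proj(c,(.4757,-.1163,.08)); print(p); x,y=p.astype(int)
hs=cv2.cvtColor(im,cv2.COLOR_RGB2HSV)
m=((mx<105)).astype(np.uint8); z=np.zeros_like(m); z[y-45:y+45,x-45:x+45]=m[y-45:y+45,x-45:x+45]
z=cv2.morphologyEx(z,cv2.MORPH_OPEN,np.ones((7,7)))
n,l,s,ce=cv2.connectedComponentsWithStats(z); print(s[1:],ce[1:])
for k in range(1,n):
    if s[k,4]<150: continue
    r=cv2.minAreaRect(cv2.findContours((l==k).astype(np.uint8),0,2)[0][0]); b=cv2.boxPoints(r); P=np.array([onplane(c,q,.079) for q in b]); d=np.diff(P,axis=0); d=d[np.linalg.norm(d,axis=1).argmax()]; print(r,P.mean(0).round(4),np.linalg.norm(np.diff(P,axis=0),axis=1).round(4),"ang",np.degrees(np.arctan2(d[1],d[0])))
for v in range(y-44,y+45,6): print(v,' '.join(f"{q:3d}" for q in mx[v,x-50:x+50:4]))
E
```

```text
time_s: 38.05
ee_pos: [0.428, -0.1331, 0.193]
tcp_rot: [0.986, 0.169, -0.0, -0.001]
force: [-0.2, 0.1, 0.7]
finger_gap: 0.874
grip_force: 0.0
t 38.05 p [ 0.428  -0.1331  0.193 ] toolx [ 0.943  0.333 -0.001] tooly [ 0.333 -0.943 -0.001] z [-0.001  0.001 -1.   ] F [-0.2  0.1  0.7] gap 0.874 q [-0.43 -0.14  1.62  0.    1.67  0.8 ]
[321.83283552 139.33290782]
[[ 312  104   21   69 1007]] [[322.224429   138.33862959]]
((322.0, 138.0), (68.0, 20.0), 90.0) [ 0.476  -0.1163  0.079 ] [0.0173 0.0594 0.0182] ang -160.038631527088
95 231 233 226 209 237 243 245 245 242 242 246 254 254 141 202 238 252 250 245 245 244 245 244 245 246
101 235 235 235 221 222 240 242 243 244 240 253 254 165 251 254 212 132 241 242 244 243 245 244 245 247
107 240 238 238 221 213 238 241 242 242 237 254  68  68  64 242 254 254 254 155 224 246 239 248 248 248
113 238 238 231 203 236 244 244 244 237 254 251  72  74  70 163 252 203 200 198 247 213 146 244 244 242
119 229 217 216 244 243 246 244 245 254 253 254  72  77  69  92 175 164 192 200  97 106 254 156 155 226
125 238 238 239 247 253 252 246 254 249 254 254  73  68 
[... 283 characters left out ...]
 223 108 222 223 223  91  72  72  69 103 227 228 101 188 193 192 190 208 209
149 200 195 195 188 248 194 132 242 201 219 225 208  72  74  71 209 228 157 222 241 242 192 195 235 242
155 202 181 188 194 179 238 242 243 242 242 219 221  75  78  77 180 111 176 242 242 245 243 242 241 242
161 186 201 200 201 199 192 186 196 240 244 243 241  74  78  78  79 124 242 243 244 241 242 241 240 242
167 200 197 197 199 202 202 197 196 195 191 229 241  74  78  79  71 243 242 245 234 241 239 241 240 241
173 203 201 199 199 198 197 199 204 195 189 181 174 151 122  90 243 121 239 167 239 240 238 240 240 239
179 199 200 204 206 205 195 198 196 190 182 131 102 119 162 189 132 235 243 243 243 218 229 242 239 239
```

```bash
python3 - <<'E'
from h import *
c=np.load("w15.npy",allow_pickle=True).item(); im=cv2.imread("pics/w15.png")
O=np.array([.4642,-.1808,0]);u=np.array([.1693,.9856,0]);v=np.array([-.9856,.1693,0])
print([proj(c,O+u*x/1000+v*y/1000+[0,0,.052]).round(0) for x,y in [(-57.5,30),(-57.5,-30),(42.5,30),(42.5,-30)]])
def s(x,y,z):
    p=proj(c,O+u*x/1000+v*y/1000+[0,0,z/1000]); q=[int(round(t)) for t in p]; return im[q[1],q[0]].tolist()
for y in (-25,0,25): print("near",y,[(x,s(x,y,52)) for x in range(-70,-46,2)])
for y in (-25,25): print("far",y,[(x,s(x,y,52)) for x in range(32,54,2)])
for x in (-45,30): print("side",x,[(y,s(x,y,52)) for y in list(range(-38,-22,2))+list(range(22,40,2))])
E
```

```text
[array([411., 222.]), array([444., 172.]), array([327., 176.]), array([358., 122.])]
near -25 [(-70, [177, 160, 158]), (-68, [227, 218, 219]), (-66, [238, 234, 235]), (-64, [232, 228, 229]), (-62, [173, 158, 156]), (-60, [174, 159, 157]), (-58, [209, 199, 199]), (-56, [254, 253, 254]), (-54, [221, 211, 210]), (-52, [176, 160, 158]), (-50, [198, 186, 185]), (-48, [254, 253, 253])]
near 0 [(-70, [247, 246, 248]), (-68, [254, 254, 254]), (-66, [253, 253, 254]), (-64, [254, 254, 254]), (-62, [254, 253, 254]), (-60, [254, 254, 254]), (-58, [254, 254, 254]), (-56, [253, 252, 253]), (-54, [243, 244, 244]), (-52, [234, 236, 236]), (-50, [234, 237, 236]), (-48, [236, 239, 238])]
near 25 [(-70, [167, 158, 156]), (-68, [252, 252, 252]), (-66, [166, 162, 163]), (-64, [127, 121, 122]), (-62, [251, 251, 251]), (-60, [167, 155, 155]), (-58, [227, 222, 224]), (-56, [250, 250, 250]), (-54, [140, 132, 130]), (-52, [112, 104, 103]), (-50, [112, 104, 104]), (-48, [226, 229, 228])]
far -25 [(32, [254, 254, 254]), (34, [185, 172, 171]), (36, [162, 147, 145]), (38, [174, 160, 160]), (40, [248, 247, 247]), 
[... 483 characters left out ...]
-30, [179, 165, 164]), (-28, [254, 254, 254]), (-26, [254, 254, 254]), (-24, [254, 254, 254]), (22, [215, 220, 219]), (24, [233, 236, 235]), (26, [232, 236, 235]), (28, [233, 236, 236]), (30, [237, 239, 238]), (32, [129, 122, 118]), (34, [133, 114, 101]), (36, [131, 108, 93]), (38, [127, 104, 89])]
side 30 [(-38, [246, 132, 72]), (-36, [228, 120, 80]), (-34, [158, 141, 142]), (-32, [156, 139, 137]), (-30, [223, 218, 219]), (-28, [254, 254, 254]), (-26, [254, 254, 254]), (-24, [254, 254, 254]), (22, [243, 245, 244]), (24, [240, 243, 242]), (26, [241, 243, 242]), (28, [241, 243, 243]), (30, [114, 100, 98]), (32, [168, 103, 80]), (34, [183, 110, 83]), (36, [169, 115, 95]), (38, [159, 111, 91])]
```

```bash
python3 nudge.py '[[0,0,0,-0.14,0.3],[0,0,0,-0.14,0],[0,0,0,-0.14,0],[0,0,0,-0.14,0],[0,0,0,-0.14,0],[0,0,0,-0.14,0],[0,0,0,-0.14,0],[0,0,0,-0.083,0],[0,0,0,0,0],[0,0,0,0,0]]'; python3 -c "from h import *;print(totool(np.array([.4507,-.2596,.032])-bot.get_obs()['ee_pos']))"
```

```text
time_s: 39.1
ee_pos: [0.4284, -0.1328, 0.1928]
tcp_rot: [0.764, 0.645, -0.0, -0.001]
force: [-0.6, -1.4, 1.0]
finger_gap: 0.139
grip_force: 0.0
t 39.1 p [ 0.4284 -0.1328  0.1928] toolx [0.168 0.986 0.001] tooly [ 0.986 -0.168 -0.002] z [-0.002  0.001 -1.   ] F [-0.6 -1.4  1. ] gap 0.139 q [-0.43 -0.14  1.61  0.    1.67 -0.26]
[-0.12138918  0.0435963   0.16060299]
```

```bash
python3 nudge.py '[[-0.041,0.015,0,0,0],[-0.04,0.015,0,0,0],[-0.04,0.0136,0,0,0],[0,0,0.04,0,0],[0,0,0.045,0,0],[0,0,0.04,0,0],[0,0,0.025,0,0],[0,0,0.01,0,0],[0,0,0,0,0],[0,0,0,0,0]]'; python3 nudge.py '[[0.004,0,0,0,0],[0.004,0,0,0,0],[0.002,0,0,0,0],[0.001,0,0,0,0],[0,0,0,0,0]]'; python3 nudge.py '[[0.001,0,0,0,0],[0.001,0,0,0,0],[0,0,0,0,0]]';  python3 nudge.py '[[0.001,0,0,0,0],[0.001,0,0,0,0],[0,0,0,0,0]]'; python3 nudge.py '[[0.001,0,0,0,0],[0.001,0,0,0,0],[0,0,0,0,0]]'
```

```text
time_s: 40.1
ee_pos: [0.4521, -0.2604, 0.0352]
tcp_rot: [0.764, 0.645, 0.0, 0.001]
force: [-0.0, -0.4, 0.6]
finger_gap: 0.003
grip_force: 0.0
time_s: 40.6
ee_pos: [0.4531, -0.2488, 0.0341]
tcp_rot: [0.764, 0.645, 0.0, 0.0]
force: [-0.7, -0.6, 0.5]
finger_gap: -0.001
grip_force: 0.0
time_s: 40.9
ee_pos: [0.4532, -0.2469, 0.0338]
tcp_rot: [0.764, 0.645, 0.0, -0.0]
force: [-1.0, -0.5, 0.8]
finger_gap: 0.006
grip_force: 0.0
time_s: 41.2
ee_pos: [0.4533, -0.2464, 0.034]
tcp_rot: [0.764, 0.645, -0.001, 0.001]
force: [-1.5, -5.2, -0.8]
finger_gap: 0.002
grip_force: 2.7
time_s: 41.5
ee_pos: [0.4534, -0.2463, 0.0344]
tcp_rot: [0.764, 0.645, -0.002, 0.002]
force: [-2.6, -9.3, -0.3]
finger_gap: 0.006
grip_force: 4.6
```

```bash
python3 nudge.py '[[0.002,0,0,0,0],[0.002,0,0,0,0],[0,0,0,0,0]]'; python3 nudge.py '[[0.002,0,0,0,0],[0.001,0,0,0,0],[0,0,0,0,0]]'; python3 -c "
from h import *
s=bot.get_calibration('side'); im=bot.capture('side')
O=np.array([.4642,-.1808,0]);u=np.array([.1693,.9856,0]);v=np.array([-.9856,.1693,0])
for yy in (-.024,.024):
  print(yy,[(x,int(im[int(round(p[1])),int(round(p[0]))].max())) for x in range(-64,-52) for p in [proj(s,O+u*x/1000+v*yy+[0,0,.052])]])
"
```

```text
time_s: 41.8
ee_pos: [0.4536, -0.2461, 0.0353]
tcp_rot: [0.764, 0.645, -0.005, 0.005]
force: [-5.1, -16.5, -0.2]
finger_gap: 0.003
grip_force: 8.7
time_s: 42.1
ee_pos: [0.4537, -0.246, 0.036]
tcp_rot: [0.764, 0.645, -0.007, 0.007]
force: [-6.9, -21.9, 1.2]
finger_gap: 0.001
grip_force: 11.6
-0.024 [(-64, 132), (-63, 137), (-62, 137), (-61, 137), (-60, 138), (-59, 133), (-58, 137), (-57, 137), (-56, 137), (-55, 140), (-54, 139), (-53, 139)]
0.024 [(-64, 131), (-63, 131), (-62, 137), (-61, 137), (-60, 131), (-59, 133), (-58, 133), (-57, 136), (-56, 136), (-55, 136), (-54, 139), (-53, 139)]
```

```bash
python3 nudge.py '[[-0.01,0,0,0,0],[-0.015,0,0,0,0],[-0.01,0,-0.02,0,0],[0,0,-0.04,0,0],[0,0,-0.04,0,0],[0,0,-0.04,0,0],[0,0,0,0,0],[0,0,0,0,0]]'; python3 - <<'E'
from h import *
s=bot.get_calibration('side'); im=bot.capture('side')
O=np.array([.4642,-.1808,0]);u=np.array([.1693,.9856,0]);v=np.array([-.9856,.1693,0])
for yy in (-.024,.024):
  print(yy,[(x,int(im[int(round(p[1])),int(round(p[0]))].max())) for x in range(-64,-52) for p in [proj(s,O+u*x/1000+v*yy+[0,0,.052])]])
print(bot.sign_off())
E
```

```text
time_s: 42.95
ee_pos: [0.4499, -0.2706, 0.1748]
tcp_rot: [0.764, 0.645, 0.001, 0.001]
force: [0.5, 0.3, -0.9]
finger_gap: 0.002
grip_force: 0.0
-0.024 [(-64, 131), (-63, 132), (-62, 132), (-61, 132), (-60, 128), (-59, 131), (-58, 135), (-57, 135), (-56, 135), (-55, 123), (-54, 122), (-53, 122)]
0.024 [(-64, 150), (-63, 150), (-62, 151), (-61, 151), (-60, 137), (-59, 154), (-58, 154), (-57, 195), (-56, 195), (-55, 195), (-54, 182), (-53, 182)]
the job is handed in; nothing more can be done
None
```

I handed the job in at about 43 s: the nest is pocket up on the rail against the stop and did not give under a 22 N push, and the cam reads about 1.57 rad. I never felt the cam come tight at 1.35–1.45, and sign-off returned no verdict.

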